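# Lay a paint cartridge down in the tipping cradle and clip it into the slotted holder

## Task

Take the orange-capped paint cartridge from the rack, stand it nozzle-down on the foot of the yellow tipping cradle and let go, so that its own weight tips the cradle and lays it down. Then take it again as it lies and press it down into the slotted holder until the spring catch has snapped over it, with its flange behind the slotted plate (on the far side from the saddle) and drawn up snug against the plate, lying level; let go. Leave the other cartridges and everything else on the table where they are.

Things in the scene. Friction and masses are not known exactly. Their poses are not given: they have to be found in the camera images.
- cartridge: Orange-capped paint cartridge, round about its z; origin: centre of its nozzle face (lower end), +z to the cap. Along z (mm): nozzle dia 24, 0-12; white body dia 34, 12-112 (orange band 55-77); flange dia 54, 112-118; cap dia 28, 118-156. 0.15-0.31 kg, centre of mass near z 80. Starts upright in one of the rack's sockets.
- cartridge_flange (a point): On the axis of the orange-capped cartridge at the nozzle-side face of its flange (112 mm from the nozzle face); axes as the cartridge's.
- spare_green: A cartridge of the same shape with green cap, flange and band, upright in the rack. Not to be moved.
- spare_black: A cartridge of the same shape with black cap, flange and band, upright in the rack. Not to be moved.
- rack: Fixed grey block 240 x 70 x 50 mm (x, y, z), origin at the centre of its underside. Three square sockets, 36 mm wide and 40 mm deep, in a row along its x at -75, 0 and +75 mm; a cartridge stands in one with its nozzle face 10 mm above the table.
- cradle: Fixed yellow base of the tipping cradle; origin on the table below the hinge. Base plate 10 mm thick, x -55 to 145 mm, y -45 to 45 mm. Two uprights (7 mm thick, 22 mm in x) at y = -31 and 31 mm, 96 mm tall, carry the hinge: axis along y, 85 mm above the table. The trough tips towards +x.
- trough (a joint): Hinge of the aluminium trough, rad: 0 = upright (empty, held by a counterweight), 1.57 = tipped, lying level towards the cradle's +x. The weight of a cartridge on the foot tips it unaided, damped, in about 1 to 2 s; when emptied it swings back upright.
- trough_foot (a point): Where the nozzle face's centre rests on the trough's flat foot with the cartridge against the V rests. With trough upright: 21 mm to +x of the hinge axis, level with it. Axes turn with the trough: z along the cartridge, x towards the V rests, y along the hinge. Foot: x -25 to 37 mm, 36 mm wide. It stays at joint 0 until loaded.
- trough_grip (a point): On the axis of a cartridge lying in the trough, 63 mm from its nozzle face, midway between the two black V rests (22-34 and 92-104 mm from the foot, open to the trough's -x). Between them only a 14 mm wide spine lies behind the body, so it can be gripped here across y. Tipped: 64 mm above the table, cap to the cradle's +x.
- holder: Fixed holder; origin on the table below the seated axis (along x, 75 mm up, cap to +x). Base 12 mm thick, x -80 to 70, y -45 to 45 mm. Aluminium plate x 30-42 mm: slot 37 mm wide, V bottom, flared mouth, top 110 mm up. Black V saddle x -52 to -40 mm, 75 mm tall, carries the nozzle end. Body is free to grip across y between them.
- holder_seat (a point): Where the centre of the flange's nozzle-side face must be when seated: on the slot's axis at the rear (+x) face of the slotted plate, 75 mm above the table; axes as the holder's. There is no stop behind the flange.
- catch (a joint): Spring catch: 12 mm steel ball at the slot's +y side, centre 15 mm above the seated axis. m: 0 = sprung out, 5 mm into the slot; up to 0.008 pushed back. 4 N at rest plus 0.8 N per mm. The body must be pressed down past it (some 5 to 20 N at the hand); then it springs back to 0 above the body.
- spray_can: Loose aluminium spray can, diameter 58 mm, 170 mm tall, origin at underside centre. Bystander.
- paint_jar: Loose glass paint jar with red lid, diameter 52 mm, 60 mm tall. Bystander.
- paint_jar2: Loose glass paint jar with yellow lid, diameter 52 mm, 60 mm tall. Bystander.
- tape_roll: Loose yellow tape roll lying flat, diameter 90 mm, 24 mm tall. Bystander.
- mixing_cup: Loose clear mixing cup, diameter 72 mm, 60 mm tall. Bystander.
- brush: Loose brush lying on the table. Bystander.
Things that resemble listed ones, but are neither listed nor needed, are in the scene too. Of the things like the cartridge, leave any that is pink; of the rest the smaller one is meant.

How it is judged:
By the outcome, as a careful person would: the job done as asked, in the order asked, and still so for the second after the job is handed in, with the robot touching nothing.
It also fails if it takes over 53 s, if anything falls off the work surface, if the arm or the gripper's body presses on something with over 40 N, if the wrist force passes 120 N, or if a joint passes its speed limit or range.

## Robot

A 7-joint arm with a two-finger parallel gripper is mounted at the origin on the work surface. World frame = base frame: x ahead of the robot, y to its left, z up, the work surface at z = 0. Lengths are in mm, angles in rad, forces in N, time in s.
With the tool pointing down it reaches from about 425 to 825 mm from the base axis. Payload 3.6 kg.
Tool frame: the origin (TCP) lies midway between the tips of the shut fingers; the grasp point (between the pads) lies 19 mm behind it; z points along the fingers, y is the direction in which the jaws open and shut (so a half turn about z gives the same grasp; the last joint's range is limited). The gripper opens to 93 mm and grips with 3 to 60 N. Pads are 15 mm wide; open, the fingers measure 128 mm over their backs; the gripper's body (75 mm by 188 mm) begins 65 mm behind the grasp point.
Start: joints at [-1.252, 0.615, -0.013, 1.423, 0.008, 1.103, -0.04], TCP at [220.282, 611.504, 218.64] pointing down, gripper open.
Joint ranges: [-3.12, 3.12], [-0.3, 2.06], [-1.34, 1.32], [0.26, 2.42], [-1.36, 4.5], [0.01, 1.98], [-2.84, 2.84]. Speed limits (rad/s): [2.79, 2.79, 3.14, 3.14, 3.14, 3.14, 3.14].

## Interface

Orientations are given as [roll, pitch, yaw] about the fixed x, y, z axes, in that order (R = Rz(yaw) Ry(pitch) Rx(roll)).
In Python, from cell import observe, optics, job gives the robot as it stands.
- The arm moves only by the shell command python3 -m handwheel 'ROWS' [FORCE]. ROWS is JSON, a list that holds one entry, the list of rows, each a list of 7 numbers: the turn, a rotation vector about the tool's x, y, z in rad, then the shift along the tool's x, y, z in mm, then the finger opening in mm, from 0 to 93. In form: [[[rx, ry, rz, tx, ty, tz, claw], ...]]. A call has exactly 10 rows; each row is the pose to reach, as a shift and turn from the pose commanded when the call began, along the tool's axes at that moment; what a row does not reach only later rows make up. A row lasts 1/12 s, in which the tool goes at most 41.7 mm and 7.16 degrees, less where a joint would pass 70% of its speed; a pose out of reach is approached as far as the arm can. A call with a gripper value outside its range is refused whole. The fingers move at their own pace and stop on an object; FORCE is the grip in N (left out, the last holds). Time passes only in rows, so rows that repeat a pose let the fingers close, or fill a call up. It gives the time, the measured TCP pose, the force and the opening at its end, in the units of the state.
- observe(): the state, without advancing time (a new reading comes with each control period).
- optics.camera(name): name is "scene" or "top" or "wrist"; returns (picture, depth): 384x512x3 uint8, red, green, blue; 384x512 float32, mm along the optical axis (not along the pixel's ray), 0 where there is no reading.
- optics.calibration(name): a dict with "fov_y" (degrees; the focal length in pixels is half the picture's height over the tangent of half this angle, whatever the lens; pixels are square), "cx", "cy" (the principal point, pixels), "T" (4x4, takes a point from camera to world coordinates); the wrist camera has in their place "tool_from_camera" (4x4, takes a point from camera to tool coordinates, whose origin is the TCP and whose axes are the flange's). Camera axes: x right, y down, z forward; pixel columns grow to the right and rows downward; lengths in mm; the calibration is good to about 2 mm. A picture is of the moment at which its call begins: read the wrist's pose just before it. calibration takes no time and is no camera call.
- job.job_done(): hands the job in, once; it reports no verdict.
The state is a dict: "clock": time; "joint_pos": joint angles; "dq": joint speeds; "effort": joint torques, N m; "ee_pos": TCP position; "tool_rot": TCP orientation; "ft_force": force on the tool from outside, world axes, zero at the start; "torque": the same for the moment, N m; "grip_width": finger opening in mm.
Only numpy, scipy, OpenCV 4.12 (cv2) and the standard library are available. Lean on these libraries where they do the work, as an engineer would, in place of code of your own. Each camera call takes 0.05 s, during which the arm holds its last target.

## Working session

There is one attempt and no reset: what is moved stays moved. The work goes in short steps, Python scripts to look and compute and a shell command to move; the robot and the scene stay as the last step left them, time stands still between calls to the robot, and variables do not carry over. Pictures are saved under pics/ and viewed, and the job is handed in when it is done.

```bash
ls -la; mkdir -p pics
cat > h.py <<'E'
import numpy as np, cv2
from cell import observe, optics, job
from scipy.spatial.transform import Rotation as R
def snap(name,fn):
    s=observe(); im,d=optics.camera(name)
    np.savez(f'pics/{fn}.npz',im=im,d=d,p=np.array(s['ee_pos']),r=np.array(s['tool_rot']))
    cv2.imwrite(f'pics/{fn}.png',im[:,:,::-1]); return im,d
def Tw(name,z):
    c=optics.calibration(name)
    if name!='wrist': return c,np.array(c['T'])
    T=np.eye(4);T[:3,:3]=R.from_euler('xyz',z['r']).as_matrix();T[:3,3]=z['p']
    return c,T@np.array(c['tool_from_camera'])
def cloud(name,fn):
    z=np.load(f'pics/{fn}.npz');c,T=Tw(name,z);d=z['d'];h,w=d.shape
    f=h/2/np.tan(np.radians(c['fov_y'])/2)
    v,u=np.mgrid[:h,:w]
    P=np.stack([(u-c['cx'])/f*d,(v-c['cy'])/f*d,d],-1)@T[:3,:3].T+T[:3,3]
    P[d<=0]=np.nan
    return z['im'],P
def crop(fn,u0,v0,u1,v1,s,out):
    im=cv2.imread(f'pics/{fn}.png')[v0:v1,u0:u1]
    cv2.imwrite(f'pics/{out}.png',cv2.resize(im,None,fx=s,fy=s,interpolation=cv2.INTER_CUBIC))
E
python3 - <<'E'
from h import *
print(observe())
for n in ['scene','top','wrist']:
    snap(n,n+'0'); c=optics.calibration(n); print(n,{k:np.round(np.array(v),3).tolist() for k,v in c.items()})
E
```

```text
total 12
drwxr-xr-x  3 agent agent 4096 Dec  6 21:50 .
drwxr-xr-x 23 root  root  4096 Dec  6 21:50 ..
drwxr-xr-x  2 agent agent 4096 Dec  6 21:50 pics
{'clock': 0.0, 'joint_pos': array([-1.25146686,  0.61596769, -0.01263527,  1.42484949,  0.00810889,
        1.10334127, -0.04042615]), 'dq': array([-2.91624492e-04, -1.35674205e-03, -1.74228865e-03,  5.42721849e-04,
        8.58330598e-04, -8.02192654e-04,  7.59620334e-05]), 'effort': array([-1.82314989e-04, -4.58939087e+01,  2.09286595e-01, -1.65747017e+01,
       -6.09609042e-02,  2.04153091e-02,  2.38215571e-04]), 'ee_pos': array([220.06179084, 610.81123206, 217.46598487]), 'tool_rot': array([-3.13907725e+00,  3.15263730e-05,  2.79582269e+00]), 'ft_force': array([ 0.64794696,  0.32480682, -0.4336237 ]), 'torque': array([-0.05364598,  0.05158095, -0.04802283]), 'grip_width': 92.99668421160241}
scene {'fov_y': 56.85, 'cx': 259.155, 'cy': 187.347, 'T': [[-0.607, 0.647, -0.462, 1123.02], [0.794, 0.506, -0.336, 475.15], [0.017, -0.571, -0.821, 1080.872], [0.0, 0.0, 0.0, 1.0]]}
top {'fov_y': 44.339, 'cx': 252.958, 'cy': 198.529, 'T': [[-0.027, -0.993, 0.116, 409.342], [-1.0, 0.025, -0.018, 79.136], [0.015, -0.117, -0.993, 1451.767], [0.0, 0.0, 0.0, 1.0]]}
wrist {'fov_y': 63.781, 'cx': 257.624, 'cy': 194.989, 'tool_from_camera': [[0.001, -0.966, -0.258, 71.566], [1.0, 0.001, 0.001, 0.777], [-0.001, -0.258, 0.966, -166.148], [0.0, 0.0, 0.0, 1.0]]}
```

View pics/scene0.png

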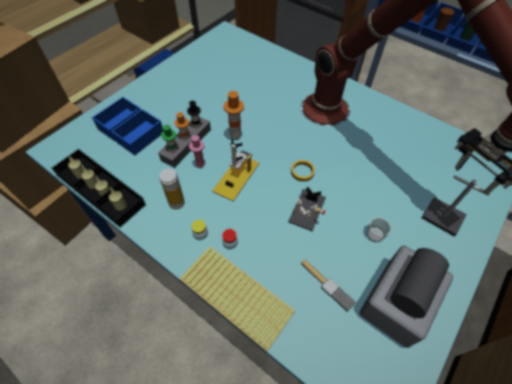

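View pics/top0.png

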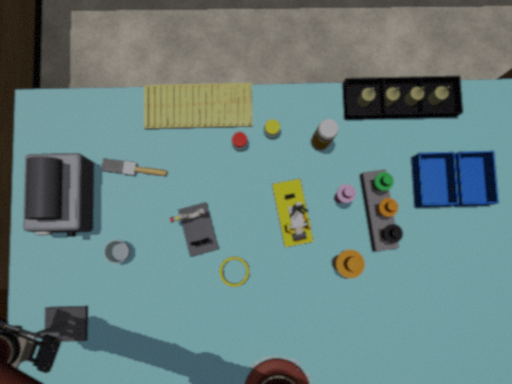

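View pics/wrist0.png

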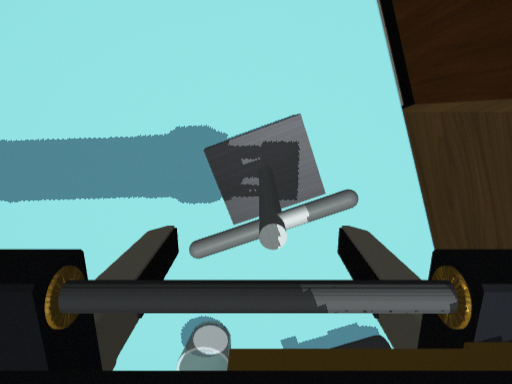

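Run:
```python
from h import *
im,P=cloud('top','top0')
def px(*l):
    for u,v in l: print((u,v),np.round(P[v,u],0))
px((383,181),(388,207),(392,233),(346,194),(350,264),(325,130),(293,213),(200,230))
crop('top0',160,150,330,290,4.5,'c1')
crop('top0',330,150,410,285,4.4,'c2')
crop('scene0',150,90,330,230,4.4,'c3')
# rack corners: heights 50
for name,(u0,v0,u1,v1),zr in [('rack',(350,160,410,260),(44,56)),('cradle',(265,170,320,255),(5,15)),('holder',(165,190,230,265),(7,17))]:
    Q=P[v0:v1,u0:u1].reshape(-1,3); m=(Q[:,2]>zr[0])&(Q[:,2]<zr[1]); q=Q[m][:,:2].astype(np.float32)
    r=cv2.minAreaRect(q); print(name,m.sum(),r,Q[m][:,2].mean())
T=P[300,100:300:40];print(T)
```

```text
(383, 181) [ 600. -305.  166.]
(388, 207) [ 527. -314.  168.]
(392, 233) [ 456. -322.  166.]
(346, 194) [ 568. -204.  153.]
(350, 264) [ 376. -189.  227.]
(325, 130) [ 748. -150.  168.]
(293, 213) [515. -50. 188.]
(200, 230) [485. 217.  12.]
rack 1057 ((531.5505981445312, -325.36859130859375), (239.90650939941406, 72.46546173095703), 6.327183246612549) 50.070924087320776
cradle 1349 ((535.4361572265625, -65.35901641845703), (166.24734497070312, 260.27056884765625), 88.47932434082031) 9.550315674187436
holder 1104 ((498.5523986816406, 230.4950714111328), (195.99844360351562, 218.71905517578125), 86.44352722167969) 11.861676281887702
[[ 2.83380732e+02  5.21413115e+02  2.04410318e+00]
 [ 2.79731179e+02  4.02304515e+02 -1.31852904e+00]
 [ 2.76443493e+02  2.81757488e+02 -4.67169177e-01]
 [ 2.73612297e+02  1.60779899e+02  5.29468295e+00]
 [ 2.69835498e+02  4.01971682e+01  1.03020413e+00]]
```

```bash
ls pics
```

```text
c1.png
c2.png
c3.png
scene0.npz
scene0.png
top0.npz
top0.png
wrist0.npz
wrist0.png
```

View pics/c1.png

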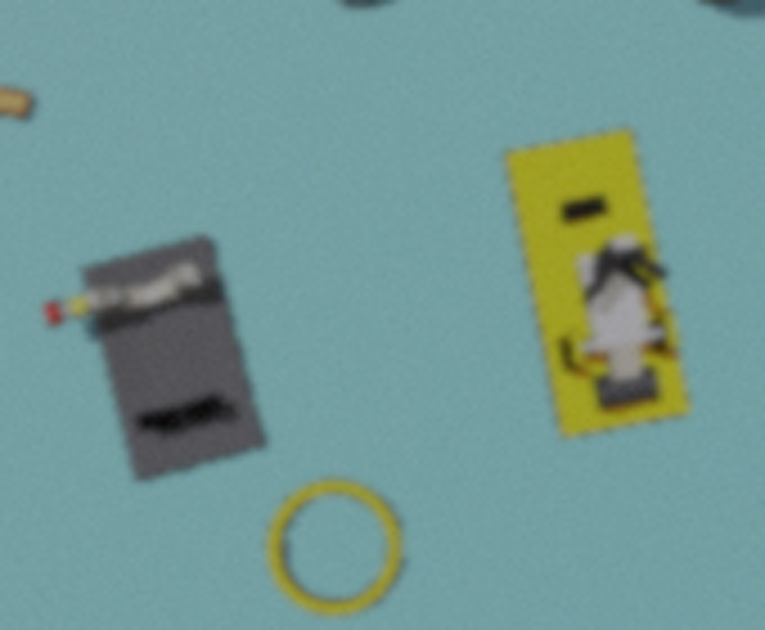

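View pics/c3.png

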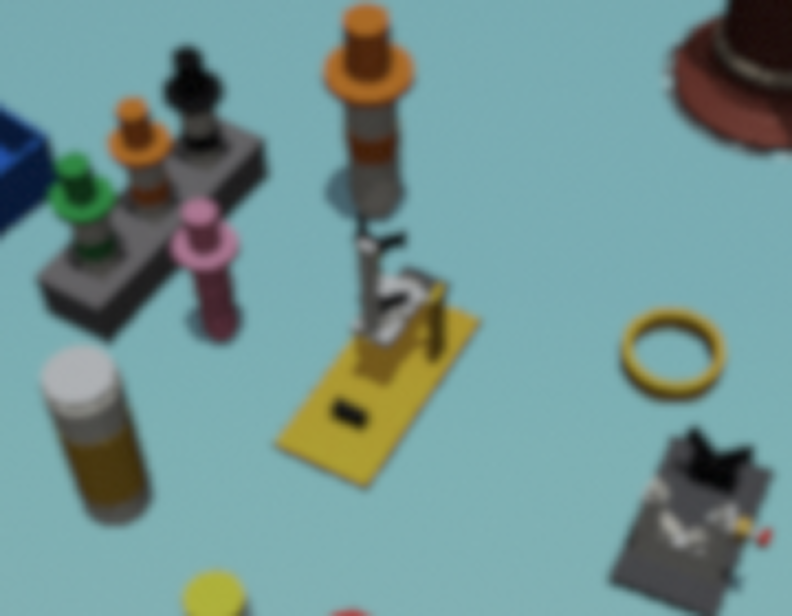

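View pics/c2.png

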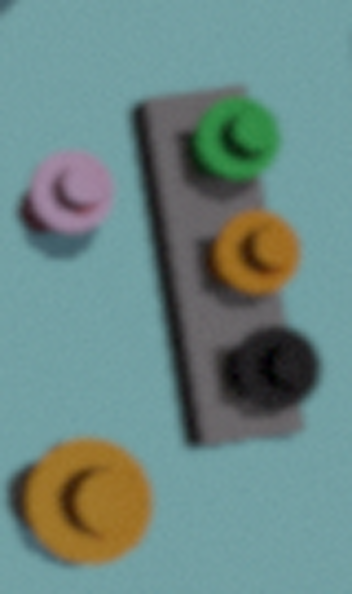

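```bash
cat >> h.py <<'E'
def ray(name,fn,uv,z0):
    z=np.load(f'pics/{fn}.npz');c,T=Tw(name,z);f=z['d'].shape[0]/2/np.tan(np.radians(c['fov_y'])/2)
    uv=np.atleast_2d(np.array(uv,float)); d=np.c_[(uv[:,0]-c['cx'])/f,(uv[:,1]-c['cy'])/f,np.ones(len(uv))]@T[:3,:3].T
    return T[:3,3]+d*((z0-T[2,3])/d[:,2])[:,None]
def turn_to(xyz,yaw,rpy=None):
    s=observe();r0=R.from_euler('xyz',s['tool_rot']);r1=R.from_euler('xyz',[np.pi,0,yaw] if rpy is None else rpy)
    return np.round((r0.inv()*r1).as_rotvec(),4),np.round(r0.inv().apply(np.array(xyz)-s['ee_pos']),1)
E
python3 - <<'E'
from h import *
o=np.array([160,150])
cr=o-.4+np.array([(508,153),(632,130),(690,412),(566,437)])/4.5
ho=o-.4+np.array([(83,268),(205,236),(266,445),(138,480)])/4.5
for n,q,z,x0 in [('cradle',cr,10,45),('holder',ho,12,-5)]:
    W=ray('top','top0',q,z)[:,:2]; c=W.mean(0)
    ax=(W[0]+W[1]-W[2]-W[3])/2; ay=(W[0]+W[3]-W[1]-W[2])/2
    yaw=np.arctan2(ax[1],ax[0]); yaw2=np.arctan2(-ay[0],ay[1])
    e=ax/np.hypot(*ax)
    print(n,W.round(1).tolist(),np.hypot(*ax),np.hypot(*ay),np.degrees([yaw,yaw2]),'origin',c-x0*e)
E
```

```text
cradle [[623.2, -8.2], [637.1, -94.2], [442.6, -126.2], [428.0, -41.4]] 197.60240798161553 86.59480918743576 [9.49842024 9.50114363] origin [488.3530721  -74.94044436]
holder [[550.9, 283.7], [570.8, 200.5], [427.9, 161.5], [406.8, 247.9]] 148.3019983126631 87.24414326129731 [14.59782222 13.58344666] origin [493.92338499 224.64672759]
```

```bash
python3 -c "
from h import *
print(turn_to([455,215,320],np.radians(190)))"
```

```text
(array([-1.900e-03, -5.000e-04, -5.203e-01]), array([-355.2, -293.1, -101.7]))
```

```bash
python3 -m handwheel '[[[0,0,-0.06,-35,-29,-20,93],[0,0,-0.12,-71,-58,-40,93],[0,0,-0.18,-107,-88,-60,93],[0,0,-0.24,-142,-117,-80,93],[0,0,-0.3,-178,-147,-100,93],[0,0,-0.36,-213,-176,-102,93],[0,0,-0.42,-249,-205,-102,93],[0,0,-0.48,-284,-234,-102,93],[0,0,-0.52,-320,-264,-102,93],[0,0,-0.52,-355,-293,-102,93]]]'
python3 - <<'E'
from h import *
print(observe()['dq'].round(3)); snap('wrist','w1')
s=observe();print(s['ee_pos'],s['tool_rot'],s['joint_pos'].round(2),s['clock'])
print(turn_to([450,-75,330],np.radians(190)),turn_to([470,-310,330],np.radians(190)))
E
```

```text
clock: 0.98
ee_pos: [424.0, 267.1, 319.9]
tool_rot: [3.141, 0.0, -2.966]
ft_force: [1.3, -0.5, 0.3]
grip_width: 93.4
[ 0.826 -0.056  0.23   0.067 -0.074 -0.018  1.015]
[430.12846522 256.48441272 319.89018219] [-3.13296304  0.00329871 -2.98313628] [-0.56  0.29 -0.04  1.68  0.02  1.17  1.12] 1.0333
(array([-0.0087,  0.0032, -0.0161]), array([  32.7, -330.5,   -7.4])) (array([-0.0087,  0.0032, -0.0161]), array([  50. , -565.7,   -5.4]))
```

View pics/w1.png

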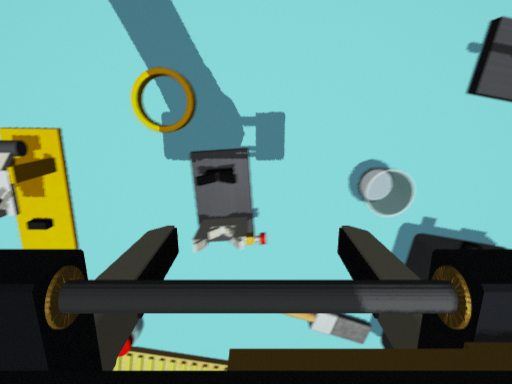

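```bash
python3 -m handwheel '[[[0,0,0,-20,-70,-10,93],[0,0,0,-45,-110,-10,93],[0,0,0,-55,-150,-10,93],[0,0,0,-60,-190,-10,93],[0,0,0,-60,-230,-10,93],[0,0,0,-60,-270,-10,93],[0,0,0,-60,-300,-10,93],[0,0,0,-60,-320,-10,93],[0,0,0,-60,-320,-10,93],[0,0,0,-60,-320,-10,93]]]'
python3 - <<'E'
from h import *
print(observe()['dq'].round(3)); snap('wrist','w2')
s=observe();print(s['ee_pos'],s['tool_rot'],s['joint_pos'].round(2),s['clock'])
E
```

```text
clock: 1.87
ee_pos: [537.7, -38.6, 329.1]
tool_rot: [-3.141, -0.001, -2.974]
ft_force: [-0.1, 1.2, 0.0]
grip_width: 93.1
[-0.056 -0.007 -0.076  0.012 -0.023  0.001 -0.003]
[537.71743767 -35.806793   329.1505069 ] [ 3.14072751e+00 -9.16805467e-04 -2.96908076e+00] [-0.03  0.35  0.08  1.57 -0.03  1.23  1.8 ] 1.9167
```

View pics/w2.png

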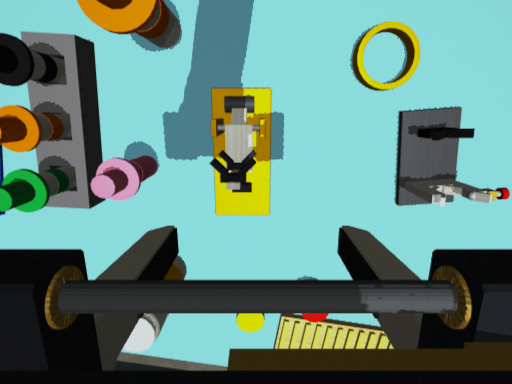

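Run:
```python
from h import *
crop('w2',195,75,290,225,4,'c4'); crop('w2',385,90,512,220,4.5,'c5'); crop('w2',0,20,110,220,2.9,'c6')
```

```text
(no output)
```

View pics/c4.png

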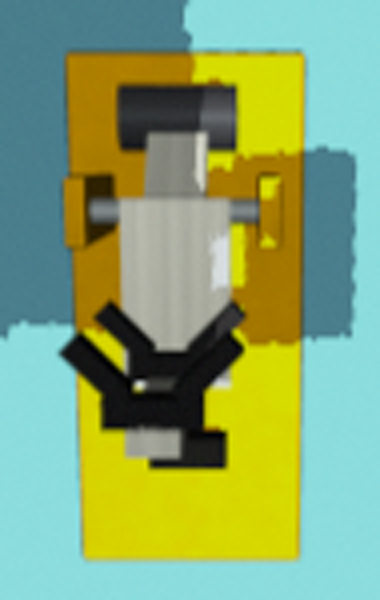

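View pics/c5.png

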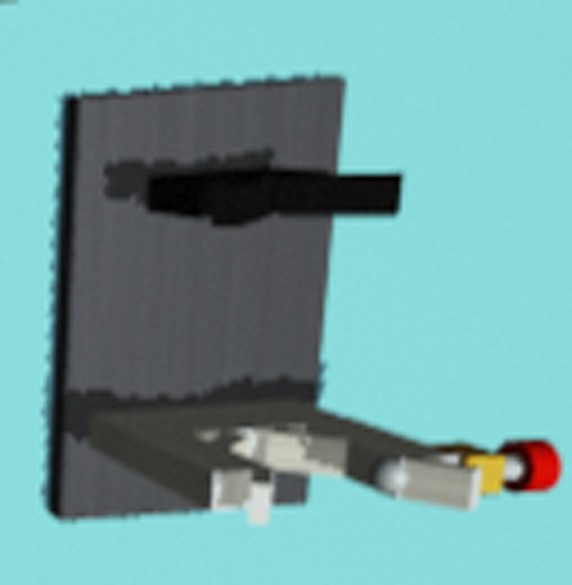

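View pics/c6.png

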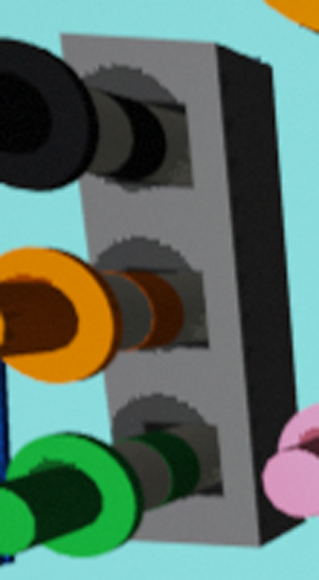

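```bash
cat >> h.py <<'E'
def rectfit(W,pts):
    # fit 2D rigid: local pts -> W
    W=np.array(W)[:,:2];p=np.array(pts,float);a=p-p.mean(0);b=W-W.mean(0)
    th=np.arctan2((a[:,0]*b[:,1]-a[:,1]*b[:,0]).sum(),(a*b).sum());c,s=np.cos(th),np.sin(th);M=np.array([[c,-s],[s,c]])
    o=W.mean(0)-M@p.mean(0);return o.round(1),np.degrees(th).round(2),np.linalg.norm(W-(p@M.T+o),axis=1).round(1)
E
python3 - <<'E'
from h import *
W=ray('wrist','w2',np.array([(66,52),(304,52),(300,559),(84,559)])/4+[194.6,74.6],10)
print('cradle',rectfit(W,[(-55,-45),(-55,45),(145,45),(145,-45)]))
H=ray('wrist','w2',np.array([(90,211),(260,211)])/4+[194.6,74.6],85);print('hinge',H.round(1))
W=ray('wrist','w2',np.array([(78,97),(344,77),(305,502)])/4.5+[384.6,89.6],12)
print('holder',rectfit(W,[(-80,-45),(-80,45),(70,45)]))
W=ray('wrist','w2',np.array([(62,35),(217,43),(262,546)])/2.9+[-.4,19.6],50)
print('rack',rectfit(W,[(-120,-35),(-120,35),(120,35)]))
E
```

```text
cradle (array([489.8, -71.1]), np.float64(9.68), array([0.9, 1. , 0.7, 0.7]))
hinge [[494.6 -98.4  85. ]
 [485.3 -44.   85. ]]
holder (array([495.4, 226.8]), np.float64(13.81), array([1.1, 0.8, 1.1]))
rack (array([ 533. , -324.1]), np.float64(6.57), array([0.9, 0.4, 1.2]))
```

Run:
```python
from h import *
snap('wrist','w3')
s=observe();print(s['ee_pos'],s['dq'].round(3),s['clock'])
W=turn_to([532.5,-324.5,220],np.radians(189.6));print(W)
```

```text
[537.72470011 -34.27979486 329.23583731] [-0.022 -0.005 -0.02   0.     0.002 -0.001  0.004] 1.9667
(array([ 0.0014, -0.0007,  0.0079]), array([  55.7, -285. ,  108.9]))
```

```bash
python3 -m handwheel '[[[0,0,0,10,-38,0,93],[0,0,0,18,-78,0,90],[0,0,0,25,-118,0,80],[0,0,0,33,-158,0,70],[0,0,0,40,-198,10,65],[0,0,0,48,-238,30,65],[0,0,0.008,56,-270,60,65],[0,0,0.008,56,-284,100,65],[0,0,0.008,56,-284,109,65],[0,0,0.008,56,-284,109,65]]]'
python3 - <<'E'
from h import *
snap('wrist','w4')
s=observe();print(s['ee_pos'],s['dq'].round(3),s['clock'])
z=np.load('pics/w2.npz');print(z['p']);z=np.load('pics/w3.npz');print(z['p'])
W=turn_to([532.5,-324.5,131],np.radians(189.6));print(W)
E
```

```text
clock: 2.8
ee_pos: [530.1, -322.8, 215.4]
tool_rot: [3.134, -0.008, -2.975]
ft_force: [0.2, 0.8, -0.3]
grip_width: 65.2
[ 531.98724555 -322.46419748  218.4204706 ] [-0.018 -0.053 -0.006 -0.061 -0.001  0.01  -0.   ] 2.85
[537.73349043 -38.62251047 329.09114064]
[537.71743767 -35.806793   329.1505069 ]
(array([ 0.0045, -0.0032,  0.0011]), array([-0.4, -2.5, 87.4]))
```

View pics/w4.png

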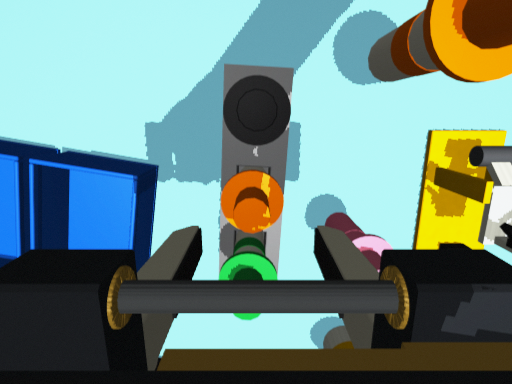

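View pics/w3.png

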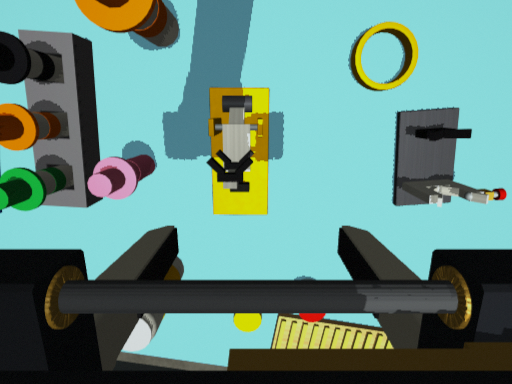

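Run:
```python
from h import *
crop('w4',200,150,300,330,3.3,'c7')
```

```text
(no output)
```

View pics/c7.png

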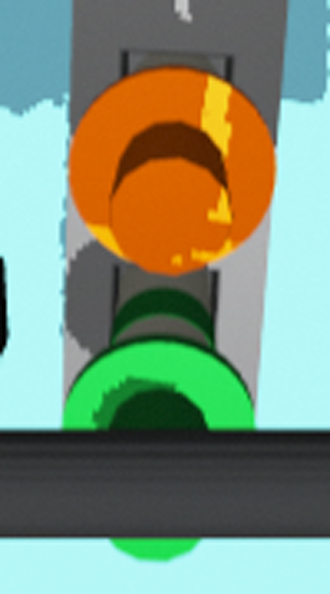

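Run:
```python
from h import *
o=np.array([199.6,149.6]);z=np.load('pics/w4.npz');print(z['p'])
f=ray('wrist','w4',np.array([[171.5,171]])/3.3+o,127);c=ray('wrist','w4',np.array([[170,214]])/3.3+o,166);print(f,c)
W=ray('wrist','w3',[(209.5,88),(268.5,88.5),(267.5,214),(213.5,215)],10)
print('cradle',rectfit(W,[(-55,-45),(-55,45),(145,45),(145,-45)]))
```

```text
[ 530.10653279 -322.77973853  215.43988892]
[[ 532.76347182 -325.90315316  127.        ]] [[ 531.7144259 -325.9697474  166.       ]]
cradle (array([491. , -70.9]), np.float64(9.84), array([1.4, 1.5, 1.9, 0.1]))
```

```bash
python3 -m handwheel '[[[0,0,0,0,-3,15,65],[0,0,0,0,-3,35,65],[0,0,0,0,-3,60,65],[0,0,0,0,-3,80,65],[0,0,0,0,-3,86,65],[0,0,0,0,-3,86,65],[0,0,0,0,-3,86,20],[0,0,0,0,-3,86,20],[0,0,0,0,-3,86,20],[0,0,0,0,-3,86,20]]]' 40
python3 -c "
from h import *
s=observe();print(s['ee_pos'],s['tool_rot'],s['joint_pos'].round(2),s['dq'].round(3),s['ft_force'],s['grip_width'])"
```

```text
clock: 3.68
ee_pos: [533.3, -328.4, 136.1]
tool_rot: [-3.14, 0.002, -2.975]
ft_force: [-0.6, -0.0, -0.3]
grip_width: 43.0
[ 533.2503074  -328.39985226  136.0674475 ] [-3.13990672e+00  2.04390549e-03 -2.97525477e+00] [ 0.44  0.66  0.13  1.6  -0.11  0.88  2.35] [ 0.001  0.008 -0.001  0.007 -0.    -0.001  0.   ] [-0.63605839 -0.01356433 -0.30837234] 43.00357039828829
```

```bash
python3 -m handwheel '[[[0,0,0,1,2,4,43],[0,0,0,1,2,4,30],[0,0,0,1,2,4,20],[0,0,0,1,2,4,20],[0,0,0,1,2,4,20],[0,0,0,1,2,4,20],[0,0,0,1,2,4,20],[0,0,0,1,2,4,20],[0,0,0,1,2,4,20],[0,0,0,1,2,4,20]]]' 40
python3 -c "
from h import *
s=observe();print(s['ee_pos'],s['tool_rot'],s['dq'].round(3),s['ft_force'],s['grip_width'])
snap('wrist','w5')"
```

```text
clock: 4.52
ee_pos: [531.1, -326.3, 130.5]
tool_rot: [-3.142, -0.0, -2.975]
ft_force: [-0.3, -0.4, -0.8]
grip_width: 27.7
[ 531.14834603 -326.2617098   130.52383683] [-3.14152388e+00 -1.49111222e-04 -2.97534605e+00] [-0.001  0.    -0.    -0.002  0.     0.001 -0.   ] [-0.26708448 -0.40289966 -0.82300252] 27.684547474864363
```

View pics/w5.png

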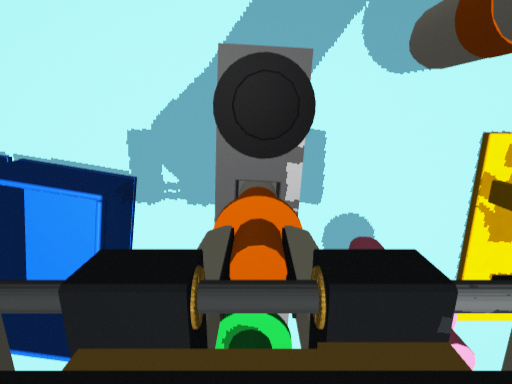

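```bash
python3 -m handwheel '[[[0,0,0,0,0,-8,20],[0,0,0,0,0,-25,20],[0,0,0,0,0,-55,20],[0,0,0,0,0,-90,20],[0,0,0,0,0,-130,20],[0,0,0,0,10,-165,20],[0,0,0,0,35,-190,20],[0,0,0,0,65,-200,20],[0,0,0,0,100,-200,20],[0,0,0,0,140,-200,20]]]' 40
python3 -c "
from h import *
s=observe();print(s['ee_pos'],s['tool_rot'],s['dq'].round(3),s['ft_force'],s['grip_width'])
print(turn_to([505,-68.5,330],np.radians(189.6)))"
```

```text
clock: 5.4
ee_pos: [507.5, -188.3, 331.9]
tool_rot: [-3.14, 0.002, -2.978]
ft_force: [1.5, 1.0, -3.1]
grip_width: 27.3
[ 507.49178907 -188.29978672  331.86054333] [-3.13975232e+00  1.70936234e-03 -2.97837385e+00] [-0.754 -0.431 -0.149  0.705  0.084 -0.247 -0.839] [ 1.46465142  0.97338284 -3.07827631] 27.283998372832293
(array([-0.0018,  0.0017, -0.0043]), array([-17. , 118.6,   1.7]))
```

```bash
python3 -m handwheel '[[[0,0,0,-6,40,0,20],[0,0,0,-12,75,0,20],[0,0,0,-17,100,0,20],[0,0,0,-17,114,0,20],[0,0,0,-17,119,0,20],[0,0,0,-17,119,0,20],[0,0,0,-17,119,0,20],[0,0,0,-17,119,0,20],[0,0,0,-17,119,0,20],[0,0,0,-17,119,0,20]]]' 40
python3 -c "
from h import *
s=observe();print(s['ee_pos'],s['tool_rot'],s['dq'].round(3),s['ft_force'],s['grip_width'])
snap('wrist','w6')
snap('scene','s6');crop('s6',200,60,300,230,3.5,'c8')"
```

```text
clock: 6.23
ee_pos: [505.0, -69.4, 330.5]
tool_rot: [-3.141, -0.0, -2.978]
ft_force: [0.3, -0.4, -3.0]
grip_width: 27.2
[505.04459198 -69.39637219 330.48655032] [-3.14109999e+00 -3.67405209e-04 -2.97786304e+00] [-0.005 -0.001 -0.009  0.001 -0.003  0.001 -0.002] [ 0.33932285 -0.35882179 -3.04163706] 27.21581673387188
```

View pics/w6.png

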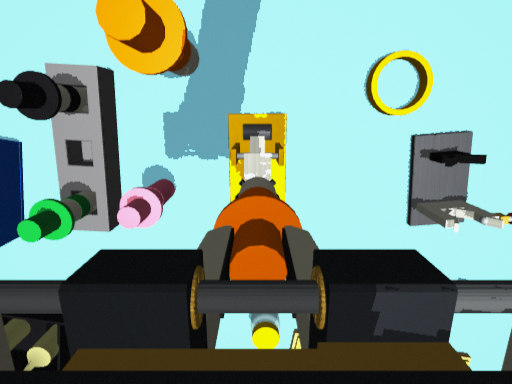

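View pics/c8.png

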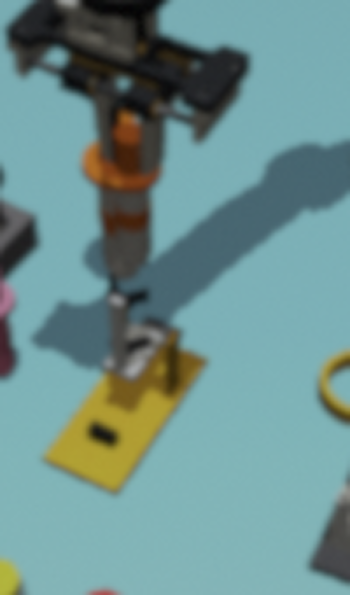

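Measure the cradle again from this stationary view.

Run:
```python
from h import *
crop('w6',215,100,300,210,5.4,'c9');crop('w6',400,120,512,240,5,'c10')
```

```text
(no output)
```

View pics/c9.png

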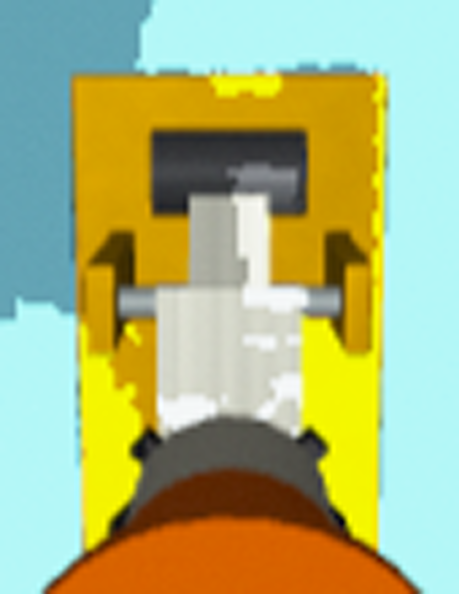

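View pics/c10.png

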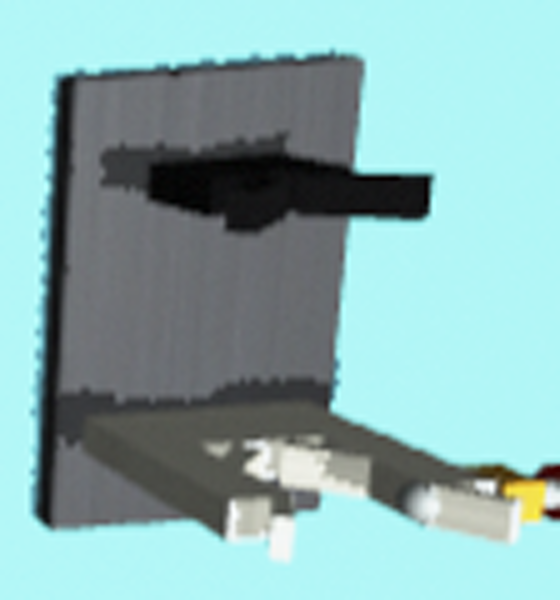

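Run:
```python
from h import *
o=np.array([214.6,99.6])
g=lambda q,z: ray('wrist','w6',np.array(q)/5.4+o,z)[:,:2].round(1)
print('corners',g([(72,73),(386,73)],10)); print('hinge',g([(117,301),(342,301)],85),g([(229.5,301)],85)); print('foot edges',g([(157,420),(303,420)],85))
print('uprights', g([(87,263),(113,263),(346,263),(372,263),(87,353),(372,353)],96))
W=g([(72,73),(386,73)],10); m=W.mean(0); d=W[1]-W[0]; yaw=np.arctan2(-d[0],d[1]); print(np.degrees(yaw),np.hypot(*d),'origin',m+55*np.array([np.cos(yaw),np.sin(yaw)]))
W=ray('wrist','w6',np.array([(75,78),(362,56),(318,507),(57,520)])/5+[399.6,119.6],12)
print('holder',rectfit(W[:3],[(-80,-45),(-80,45),(70,45)]),rectfit(W,[(-80,-45),(-80,45),(70,45),(70,-45)]))
```

```text
corners [[ 443.2 -124.5]
 [ 428.6  -37.1]]
hinge [[494.  -99.1]
 [484.9 -44.2]] [[489.5 -71.7]]
foot edges [[522.1 -84.8]
 [516.  -48.5]]
uprights [[ 484.6 -107. ]
 [ 483.6 -100.9]
 [ 474.5  -45.9]
 [ 473.4  -39.7]
 [ 506.1 -103.9]
 [ 494.8  -35.7]]
9.483582236553803 88.61106025773532 origin [490.14830699 -71.73792583]
holder (array([495. , 226.3]), np.float64(13.84), array([1.5, 1.2, 1.6])) (array([494. , 226.9]), np.float64(13.99), array([1.7, 2.4, 1.5, 3.6]))
```

```bash
python3 -m handwheel '[[[0,0,0,0,0,10,20],[0,0,0,0,0,30,20],[0,0,0,0,0,55,20],[0,0,0,0,0,80,20],[0,0,0,0,0,100,20],[0,0,0,0,0,112,20],[0,0,0,0,0,118,20],[0,0,0,-3,0,120,20],[0,0,0,-3,0,120,20],[0,0,0,-3,0,120,20]]]' 40
python3 -c "
from h import *
s=observe();print(s['ee_pos'],s['tool_rot'],s['dq'].round(3),s['ft_force'],s['grip_width'])
snap('wrist','w7')
snap('scene','s7');crop('s7',200,60,300,230,3.5,'c11')"
```

```text
clock: 7.17
ee_pos: [508.7, -67.8, 211.3]
tool_rot: [-3.141, 0.001, -2.975]
ft_force: [-1.0, -0.1, -3.0]
grip_width: 26.9
[508.69786406 -67.81187837 211.30423792] [-3.14088880e+00  1.06810722e-03 -2.97542167e+00] [-0.001 -0.011 -0.     0.001 -0.    -0.     0.001] [-1.01075527 -0.08525647 -3.04946394] 26.907683859740075
```

View pics/w7.png

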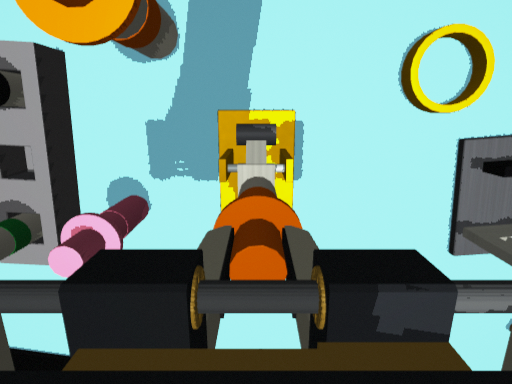

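View pics/c11.png

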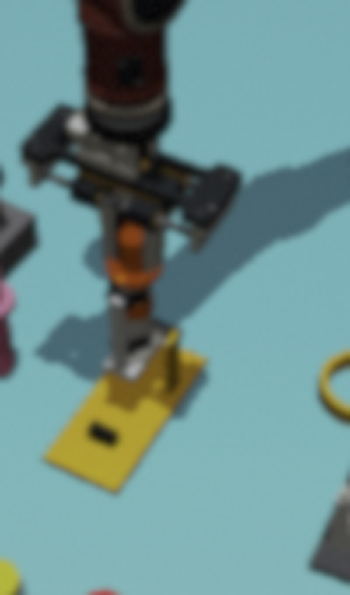

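```bash
python3 -m handwheel '[[[0,0,0,0,0,1,20],[0,0,0,0,0,2,20],[0,0,0,0,0,3,20],[0,0,0,0,0,4,20],[0,0,0,0,0,5,20],[0,0,0,0,0,5,20],[0,0,0,0,0,5,20],[0,0,0,0,0,5,20],[0,0,0,0,0,5,20],[0,0,0,0,0,5,20]]]' 40
```

```text
clock: 8.1
ee_pos: [508.0, -67.5, 205.6]
tool_rot: [-3.142, -0.0, -2.975]
ft_force: [0.1, 0.5, -2.7]
grip_width: 27.3
```

```bash
python3 -m handwheel '[[[0,0,0,0,0,0.7,20],[0,0,0,0,0,1.2,20],[0,0,0,0,0,1.2,20],[0,0,0,0,0,1.2,30],[0,0,0,0,0,1,93],[0,0,0,0,0,1,93],[0,0,0,0,0,0,93],[0,0,0,0,0,-2,93],[0,0,0,0,0,-10,93],[0,0,0,0,0,-25,93]]]' 40
python3 -c "
from h import *
snap('wrist','w8')
snap('scene','s8');crop('s8',200,60,300,230,3.5,'c12')"
```

```text
clock: 8.93
ee_pos: [507.1, -67.4, 230.1]
tool_rot: [3.141, -0.003, -2.975]
ft_force: [0.5, -0.5, -0.2]
grip_width: 65.6
```

View pics/w8.png

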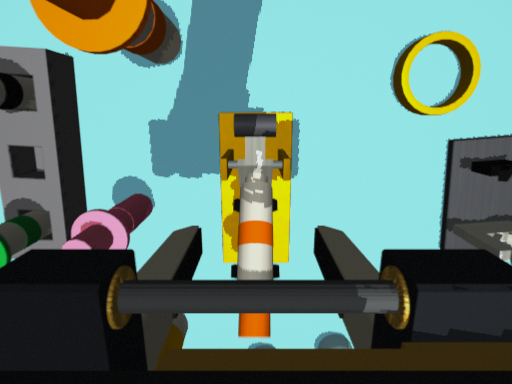

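View pics/c12.png

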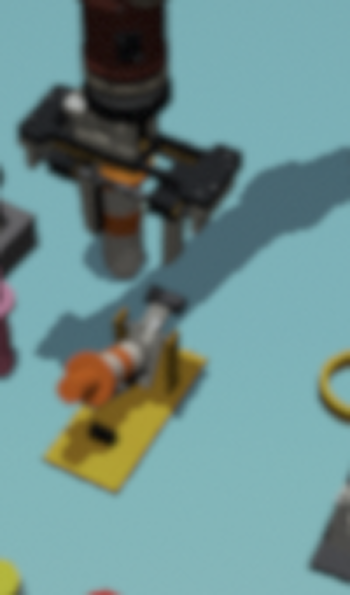

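```bash
python3 -c "
from h import *
print(turn_to([558.8,-60.1,150],np.radians(189.5)))"
```

```text
(array([-0.0015,  0.0053,  0.0003]), array([-49.1,  -0.4,  83.3]))
```

```bash
python3 -m handwheel '[[[0,0,0,0,0,0,93],[0,0,0,-8,0,0,93],[0,0,0,-20,0,5,93],[0,0,0,-35,0,20,93],[0,0,0,-45,0,45,93],[0,0,0,-50,0,65,93],[0,0,0,-50,0,78,93],[0,0,0,-50,0,80,93],[0,0,0,-50,0,80,93],[0,0,0,-50,0,80,93]]]'
python3 -c "
from h import *
snap('wrist','w9')
snap('scene','s9');crop('s9',200,60,300,230,3.5,'c13');snap('top','t9');crop('t9',260,160,330,260,6,'c14')"
```

```text
clock: 9.87
ee_pos: [558.0, -59.2, 150.7]
tool_rot: [-3.141, 0.0, -2.975]
ft_force: [0.2, 0.2, 0.5]
grip_width: 92.9
```

View pics/w9.png

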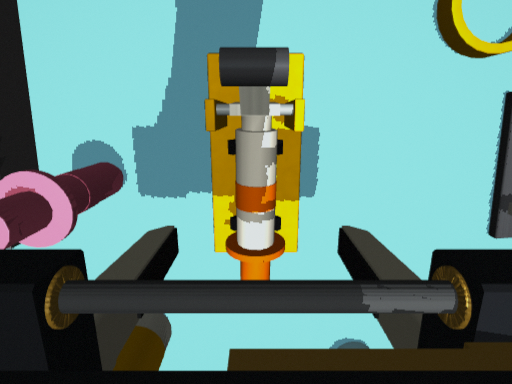

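View pics/c13.png

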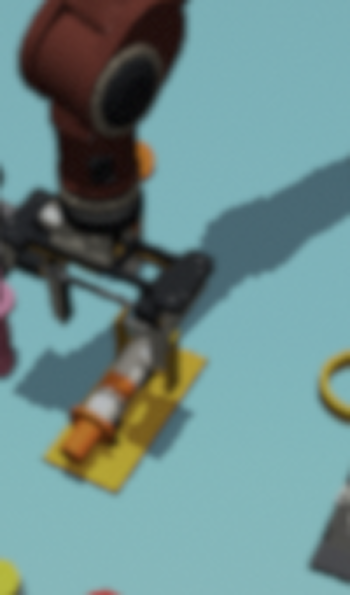

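Run:
```python
from h import *
O=np.array([489.8,-71.7]);t=np.radians(9.5);e=np.array([np.cos(t),np.sin(t)]);n=np.array([-e[1],e[0]])
crop('w9',190,40,320,300,2.3,'c15')
for q in [(256,185),(256,211),(257,130),(256,247)]:
    p=ray('wrist','w9',[q],81)[0,:2]-O;print(q,p@e,p@n)
s=observe();p=s['ee_pos'][:2]-O;print('tcp',p@e,p@n,s['ee_pos'],np.degrees(s['tool_rot']))
for q in [(235,200),(275,200)]:
    p=ray('wrist','w9',[q],64)[0,:2]-O;print(q,p@e,p@n)
```

```text
(256, 185) 53.30854297206334 0.8092706591103539
(256, 211) 74.72022880553988 0.8102083888882653
(257, 130) 11.033524534050363 1.5562183269107859
(256, 247) 106.0414612311558 0.8115801095717686
tcp 69.4357000285233 0.8952291901490756 [558.13567574 -59.35685229 151.65011164] [-1.79966612e+02  1.24947994e-01 -1.70485047e+02]
(235, 200) 70.42529835781406 -17.158361365101385
(275, 200) 70.38125180843767 16.9164650635108
```

View pics/c15.png

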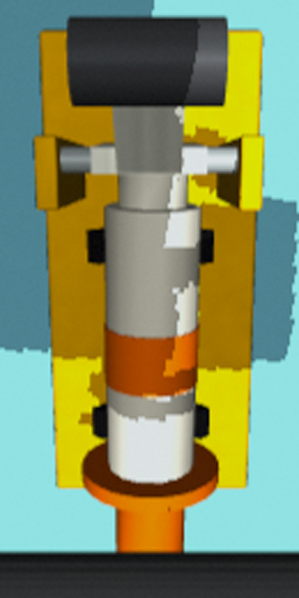

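```bash
python3 -m handwheel '[[[0,0,0,0,-0.7,15,80],[0,0,0,0,-0.7,40,70],[0,0,0,0,-0.7,70,65],[0,0,0,0,-0.7,92,60],[0,0,0,0,-0.7,102,60],[0,0,0,0,-0.7,105,60],[0,0,0,0,-0.7,105,60],[0,0,0,0,-0.7,105,50],[0,0,0,0,-0.7,105,40],[0,0,0,0,-0.7,105,25]]]' 50
```

```text
clock: 10.85
ee_pos: [558.5, -60.0, 47.0]
tool_rot: [-3.141, 0.003, -2.975]
ft_force: [-0.2, -0.4, 0.2]
grip_width: 44.4
```

```bash
python3 -m handwheel '[[[0,0,0,0,0,0,25],[0,0,0,0,0,0,25],[0,0,0,0,0,0,25],[0,0,0,0,0,0,25],[0,0,0,0,0,0,25],[0,0,0,0,0,0,25],[0,0,0,0,0,0,25],[0,0,0,0,0,0,25],[0,0,0,0,0,0,25],[0,0,0,0,0,0,25]]]' 50
python3 -c "
from h import *
print(observe()['ee_pos'],observe()['ft_force'])
snap('wrist','w10')"
```

```text
clock: 11.68
ee_pos: [557.8, -60.9, 45.7]
tool_rot: [-3.14, 0.001, -2.976]
ft_force: [1.1, -5.6, 1.6]
grip_width: 32.0
[557.7914564  -60.90623369  45.72652103] [ 1.1315734  -5.56635767  1.62832717]
```

View pics/w10.png

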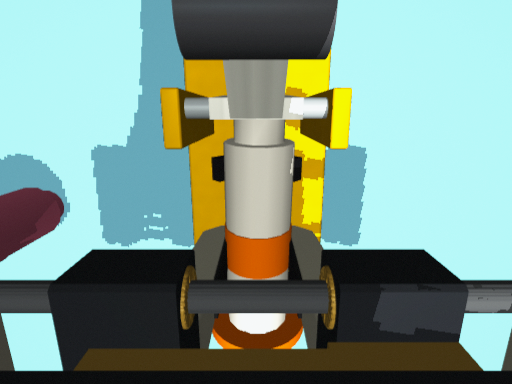

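```bash
python3 -m handwheel '[[[0,0,0,-1,0,-10,20],[0,0,0,-10,0,-40,20],[0,0,0,-35,0,-70,20],[0,0,0,-65,5,-95,20],[0,0,0,-75,35,-120,20],[0,0,0,-72,75,-125,20],[0,0,0,-60,115,-125,20],[0,0,-0.02,-45,153,-125,20],[0,0,-0.05,-30,191,-125,20],[0,0,-0.077,-15,229,-125,20]]]' 50
python3 -c "
from h import *
print(turn_to([499.4,227.7,170],np.radians(193.9)))"
```

```text
clock: 12.57
ee_pos: [530.3, 172.1, 169.7]
tool_rot: [3.139, -0.005, -2.894]
ft_force: [0.7, 0.8, -2.0]
grip_width: 31.8
(array([ 0.0029, -0.0051,  0.0047]), array([16.3, 61.5, -0. ]))
```

```bash
python3 -m handwheel '[[[0,0,0,5,30,0,20],[0,0,0,12,50,0,20],[0,0,0,16,60,0,20],[0,0,0,16,62,0,20],[0,0,0,16,62,0,20],[0,0,0,16,62,0,20],[0,0,0,16,62,0,20],[0,0,0,16,62,0,20],[0,0,0,16,62,0,20],[0,0,0,16,62,0,20]]]' 50
python3 -c "
from h import *
s=observe();print(s['ee_pos'],np.degrees(s['tool_rot']),s['dq'].round(3),s['ft_force'],s['torque'])
snap('wrist','w11');snap('scene','s11');snap('top','t11')
crop('s11',240,120,380,250,5,'c16');crop('w11',170,0,360,260,2.3,'c17')"
```

```text
clock: 13.4
ee_pos: [504.3, 223.9, 170.5]
tool_rot: [-3.141, -0.0, -2.9]
ft_force: [0.2, 0.0, -2.7]
grip_width: 32.2
[504.31043322 223.89064979 170.54975093] [-1.79984008e+02 -7.54912142e-03 -1.66154265e+02] [-0.006  0.001 -0.006 -0.     0.002 -0.001 -0.002] [ 0.22170494  0.04942541 -2.65387861] [0.04632886 0.04226066 0.00125054]
```

View pics/w11.png

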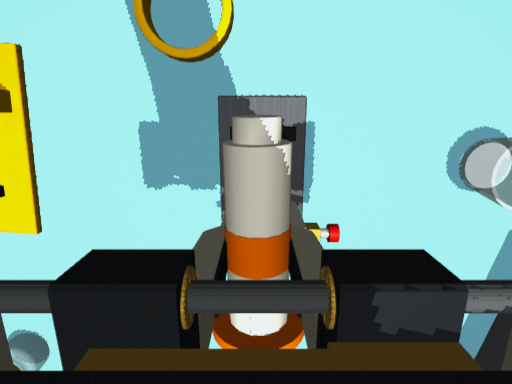

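View pics/c16.png

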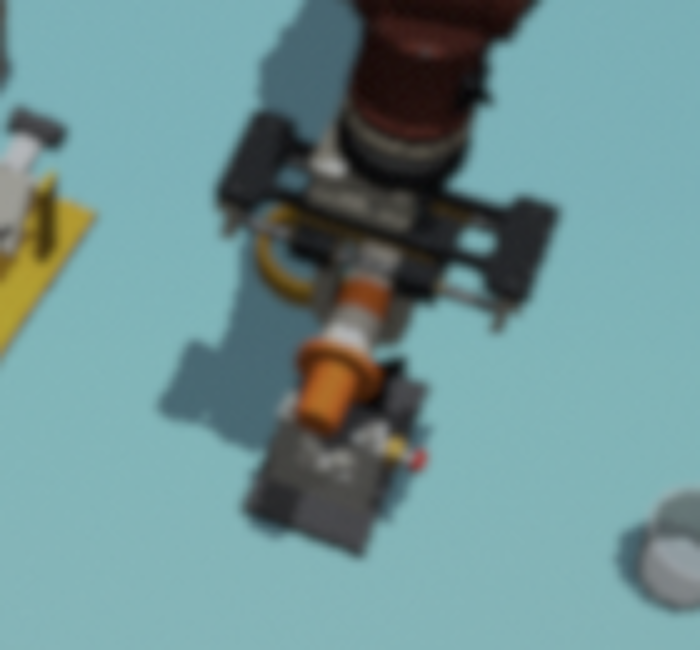

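```bash
python3 -c "
from h import *
crop('w11',200,85,360,245,4.5,'c18');crop('w11',195,225,325,355,5,'c19')"
```

```text
(no output)
```

View pics/c18.png

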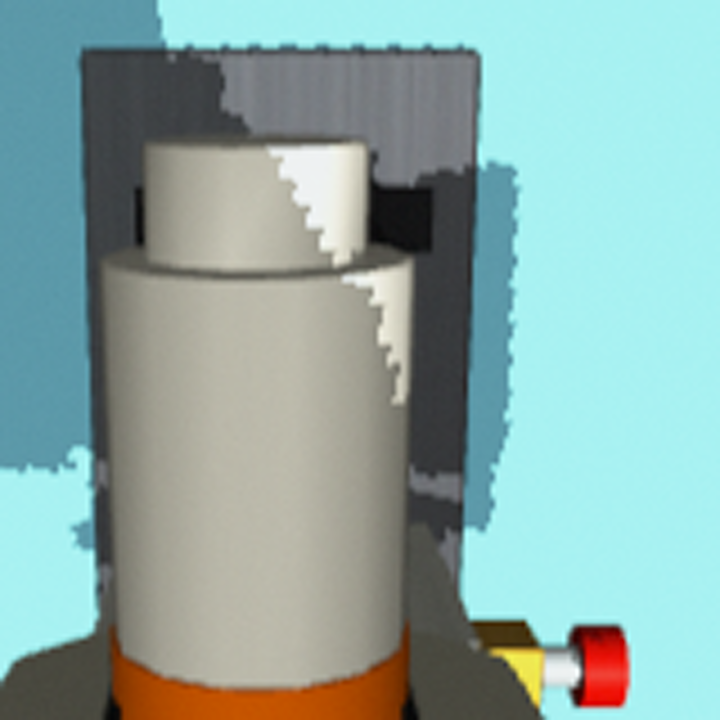

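View pics/c19.png

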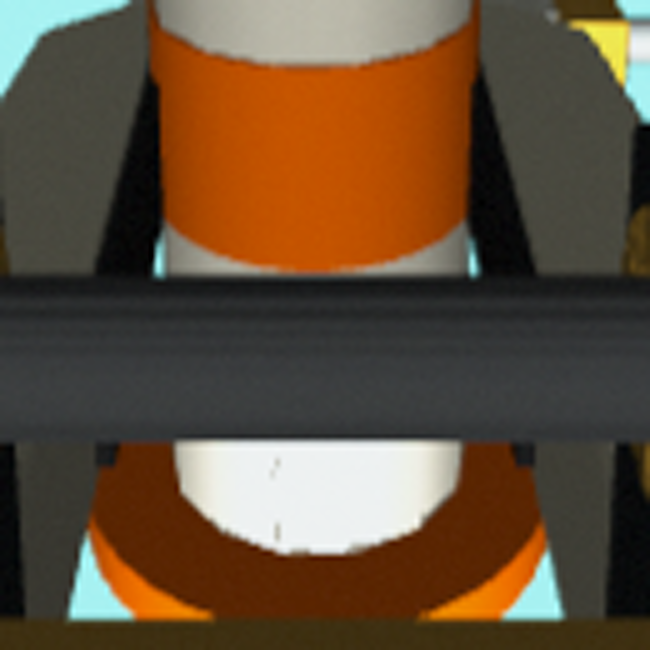

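Run:
```python
from h import *
z=np.load('pics/w11.npz');p=z['p'];yaw=z['r'][2];e=-np.array([np.cos(yaw),np.sin(yaw)]);n=np.array([-e[1],e[0]])
print(p,np.degrees(np.arctan2(e[1],e[0])))
zt=p[2]+19+17
for nm,q,h in [('nozzface',np.array([260,140])/4.5+[199.6,84.6],zt-5),('body12',np.array([258,278])/4.5+[199.6,84.6],zt),('b55',np.array([313,68])/5+[194.6,224.6],zt),('b77',np.array([313,270])/5+[194.6,224.6],zt),('fl112',np.array([318,553])/5+[194.6,224.6],zt)]:
    d=ray('wrist','w11',[q],h)[0,:2]-p[:2];print(nm,(d@e).round(1),(d@n).round(1))
W=ray('wrist','w11',np.array([(82,50),(480,50)])/4.5+[199.6,84.6],12)[:,:2]
print(W);m=W.mean(0);d=W[1]-W[0];y=np.arctan2(-d[0],d[1]);print(np.degrees(y),np.hypot(*d),'origin',m+80*np.array([np.cos(y),np.sin(y)]))
S=ray('wrist','w11',np.array([(137,187),(433,187)])/4.5+[199.6,84.6],75)[:,:2];print('saddle -x edge',S,S.mean(0))
im,P=cloud('wrist','w11')
# depth check for base plane
print(P[100,230],P[100,290])
```

```text
[504.31043322 223.89064979 170.54975093] 13.845735266366434
nozzface -69.7 0.8
body12 -57.3 0.6
b55 -15.9 0.8
b77 4.6 0.8
fl112 36.0 1.3
[[429.04007929 165.18008118]
 [407.73735836 251.28935933]]
13.895503790843723 88.70520674420908 origin [496.04754523 227.44686954]
saddle -x edge [[451.31533517 188.2592208 ]
 [438.22867548 241.16235566]] [444.77200533 214.71078823]
[430.11329892 177.87044881  11.33876745] [415.6252511  236.54347576  12.04821794]
```

Run:
```python
from h import *
z=np.load('pics/w11.npz');p=z['p'];yaw=z['r'][2];e=-np.array([np.cos(yaw),np.sin(yaw)]);n=np.array([-e[1],e[0]])
im,P=cloud('wrist','w11')
for u,v in [(257,118),(257,130),(257,148),(257,180),(257,220),(257,236),(257,240),(257,270),(257,277),(257,315),(257,330),(257,334),(257,338),(257,342),(257,346)]:
    d=P[v,u]-p; print((u,v),(d[:2]@e).round(1),(d[:2]@n).round(1),(d[2]).round(1),im[v,u])
```

```text
(257, 118) -68.7 0.6 26.6 [173 171 159]
(257, 130) -63.6 0.6 28.7 [193 192 177]
(257, 148) -56.3 0.6 32.9 [188 187 171]
(257, 180) -41.8 0.6 31.2 [187 185 170]
(257, 220) -22.9 0.7 31.1 [188 186 171]
(257, 236) -14.6 0.7 30.4 [186 184 169]
(257, 240) -13.2 0.7 31.9 [198  85   0]
(257, 270) 3.7 0.7 29.3 [196  82   0]
(257, 277) 7.0 0.7 30.2 [197  84   0]
(257, 315) 30.4 0.7 27.8 [238 241 241]
(257, 330) 39.2 0.7 28.1 [237 240 241]
(257, 334) 41.9 0.7 27.9 [236 239 239]
(257, 338) 42.5 0.7 30.2 [92 38  2]
(257, 342) 42.8 0.7 32.7 [90 36  3]
(257, 346) 43.4 0.7 34.9 [90 37  1]
```

Run:
```python
from h import *
for fn in ['w9','w10']:
    z=np.load(f'pics/{fn}.npz');p=z['p'];yaw=z['r'][2];e=-np.array([np.cos(yaw),np.sin(yaw)]);n=np.array([-e[1],e[0]])
    im,P=cloud('wrist',fn);print(fn,p)
    for v in ([118,126,136,150,170,180,190,205,215,230,240,246,250] if fn=='w9' else [130,140,150,180,220,236,270,277,315,330,338,346]):
        d=P[v,256]-p; print(v,(d[:2]@e).round(1),(d[:2]@n).round(1),P[v,256,2].round(1),d[2].round(1))
    Q=P[60:240,212:224].reshape(-1,3) if fn=='w9' else P[80:200,196:204].reshape(-1,3)
    print(np.nanmedian(Q[Q[:,2]<25][:,2]))
    print([np.nanmedian(P[v-3:v+3,270:290][...,2]).round(1) for v in (30,150,180,240)])
```

```text
w9 [558.02462684 -59.18295391 150.65870924]
118 -66.9 -0.3 76.0 -74.7
126 -61.0 -0.3 76.4 -74.3
136 -53.8 -0.3 80.2 -70.5
150 -43.3 -0.3 80.5 -70.1
170 -27.3 -0.3 77.8 -72.9
180 -19.4 -0.3 78.4 -72.3
190 -11.4 -0.3 79.1 -71.6
205 1.3 -0.3 78.1 -72.6
215 10.5 -0.3 76.1 -74.5
230 24.1 -0.3 75.0 -75.6
240 33.3 -0.4 74.5 -76.2
246 39.3 -0.4 73.5 -77.1
250 42.2 -0.4 75.1 -75.5
9.932934886235444
[np.float64(-0.0), np.float64(56.2), np.float64(10.4), np.float64(54.5)]
w10 [557.7914564  -60.90623369  45.72652103]
130 -63.7 0.2 76.3 30.6
140 -59.3 0.2 74.2 28.5
150 -55.7 0.3 81.0 35.3
180 -42.2 0.2 78.4 32.7
220 -23.0 0.2 77.0 31.2
236 -15.3 0.2 77.7 32.0
270 3.2 0.2 76.0 30.3
277 7.1 0.2 75.8 30.0
315 31.0 0.2 72.7 27.0
330 40.7 0.2 72.0 26.3
338 42.9 0.2 75.5 29.7
346 43.3 0.2 80.7 35.0
10.024155916039689
[np.float64(126.3), np.float64(77.6), np.float64(76.2), np.float64(73.8)]
```

Run:
```python
from h import *
for fn in ['w9','w11']:
    im,P=cloud('wrist',fn)
    for u in (60,150,205,330,400,440):
        print(fn,u,[(v,float(P[v,u,2].round(1))) for v in (40,90,140,190,230)])
# side view of cartridge from scene camera: axis points
im,P=cloud('scene','s9')
m=(P[...,0]>480)&(P[...,0]<680)&(P[...,1]>-110)&(P[...,1]<0)&(P[...,2]>40)
hsv=cv2.cvtColor(im,cv2.COLOR_RGB2HSV);og=m&(hsv[...,0]<14)&(hsv[...,1]>150)
v,u=np.nonzero(og);print(len(u));crop('s9',200,140,260,210,10,'c20')
```

```text
w9 60 [(40, -0.1), (90, 0.0), (140, 0.0), (190, 119.4), (230, 118.7)]
w9 150 [(40, 0.3), (90, -0.7), (140, -0.1), (190, 0.2), (230, 159.7)]
w9 205 [(40, -0.0), (90, -0.8), (140, 0.2), (190, -0.0), (230, 0.5)]
w9 330 [(40, -0.5), (90, 0.9), (140, -0.1), (190, 0.4), (230, 0.7)]
w9 400 [(40, 1.8), (90, 0.2), (140, -0.7), (190, 1.5), (230, 0.8)]
w9 440 [(40, 0.3), (90, -0.2), (140, -1.3), (190, 1.1), (230, 0.5)]
w11 60 [(40, 1.4), (90, -0.0), (140, 0.6), (190, 0.1), (230, -0.1)]
w11 150 [(40, 23.8), (90, -0.3), (140, -1.3), (190, -0.9), (230, -0.5)]
w11 205 [(40, -0.9), (90, -0.1), (140, 1.6), (190, 0.1), (230, 178.6)]
w11 330 [(40, -1.1), (90, -0.7), (140, -1.2), (190, -0.1), (230, 96.7)]
w11 400 [(40, 0.2), (90, -0.0), (140, 0.6), (190, -0.9), (230, 0.7)]
w11 440 [(40, 0.9), (90, 0.2), (140, 1.2), (190, 3.3), (230, 0.8)]
456
```

View pics/c20.png

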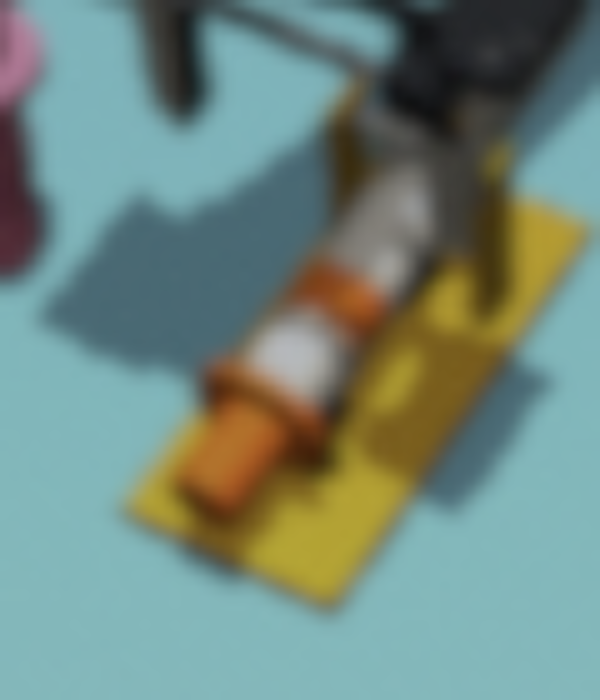

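```bash
cat >> h.py <<'E'
def tilt(fn,r1=(150,234),r2=(312,334),u=(250,264)):
    z=np.load(f'pics/{fn}.npz');p=z['p'];yaw=z['r'][2];e=-np.array([np.cos(yaw),np.sin(yaw)])
    im,P=cloud('wrist',fn);X=[];Z=[]
    for a,b in (r1,r2):
        Q=P[a:b,u[0]:u[1]].reshape(-1,3);Q=Q[~np.isnan(Q[:,0])]-p;X+=list(Q[:,:2]@e);Z+=list(Q[:,2])
    X=np.array(X);Z=np.array(Z)
    k=np.polyfit(X,Z,1);g=abs(Z-np.polyval(k,X))<4;k=np.polyfit(X[g],Z[g],1);return np.degrees(np.arctan(k[0])),k[1],p
E
python3 - <<'E'
from h import *
print(tilt('w11'),tilt('w10'),tilt('w11',r2=(237,276)),tilt('w10',r2=(237,276)))
print(tilt('w9',(140,184),(212,245)))
E
```

```text
(np.float64(-2.677312187164522), np.float64(29.715127847900057), array([504.31043322, 223.89064979, 170.54975093])) (np.float64(-4.586367108436975), np.float64(29.91736055841734), array([557.7914564 , -60.90623369,  45.72652103])) (np.float64(-1.8975389628541839), np.float64(30.277290089278072), array([504.31043322, 223.89064979, 170.54975093])) (np.float64(-3.8168290669528266), np.float64(30.475546649502885), array([557.7914564 , -60.90623369,  45.72652103]))
(np.float64(-4.327266692734809), np.float64(-74.22573435489454), array([558.02462684, -59.18295391, 150.65870924]))
```

```bash
python3 -m handwheel '[[[0,-0.015,0,1,2,10,20],[0,-0.03,0,2,4,20,20],[0,-0.047,0,3,4.7,30,20],[0,-0.047,0,3,4.7,40,20],[0,-0.047,0,3,4.7,45,20],[0,-0.047,0,3,4.7,45,20],[0,-0.047,0,3,4.7,45,20],[0,-0.047,0,3,4.7,45,20],[0,-0.047,0,3,4.7,45,20],[0,-0.047,0,3,4.7,45,20]]]' 50
python3 -c "
from h import *
s=observe();print(s['ee_pos'],np.degrees(s['tool_rot']),s['dq'].round(3),s['ft_force'],s['torque'])
snap('wrist','w12');snap('scene','s12');print(tilt('w12'))
z=np.load('pics/w12.npz');p=z['p'];e=np.array([.9708,.2397]);n=np.array([-.2397,.9708])
im,P=cloud('wrist','w12')
for v in (110,120,140,150,180,220,270,320,330,334,336,338,342): d=P[v,257]-p;print(v,(d[:2]@e).round(1),(d[:2]@n).round(1),d[2].round(1),im[v,257])
crop('w12',190,70,370,350,2.1,'c21');crop('s12',260,140,360,240,6,'c22')"
```

```text
clock: 14.38
ee_pos: [500.3, 228.7, 126.1]
tool_rot: [3.141, 0.048, -2.899]
ft_force: [-0.4, 0.2, -2.4]
grip_width: 32.1
[500.34911285 228.68975268 126.08072887] [ 179.98898499    2.75134602 -166.07378069] [-0.002 -0.001 -0.002  0.004  0.001 -0.    -0.003] [-0.3831645   0.2329643  -2.37117625] [ 0.00302181  0.09905884 -0.04332757]
(np.float64(0.15717918858328703), np.float64(29.661562716319498), array([500.34911285, 228.68975268, 126.08072887]))
110 -67.6 0.4 -113.9 [64 66 68]
120 -69.2 0.6 25.6 [200 197 182]
140 -60.4 0.6 24.3 [199 199 183]
150 -56.8 0.6 29.3 [198 196 181]
180 -43.6 0.6 30.4 [197 194 180]
220 -24.5 0.6 30.3 [196 194 180]
270 1.7 0.6 30.5 [206  90   0]
320 32.1 0.7 29.3 [243 245 245]
330 38.1 0.7 29.6 [242 245 245]
334 40.0 0.7 30.4 [191 188 173]
336 40.9 0.7 30.8 [93 38  1]
338 41.3 0.7 31.8 [93 38  1]
342 41.6 0.7 34.3 [94 39  3]
```

View pics/c21.png

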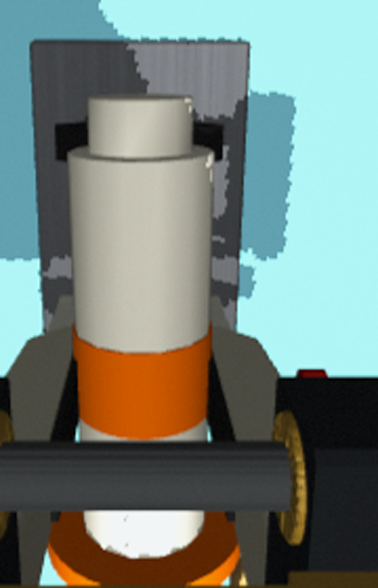

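View pics/c22.png

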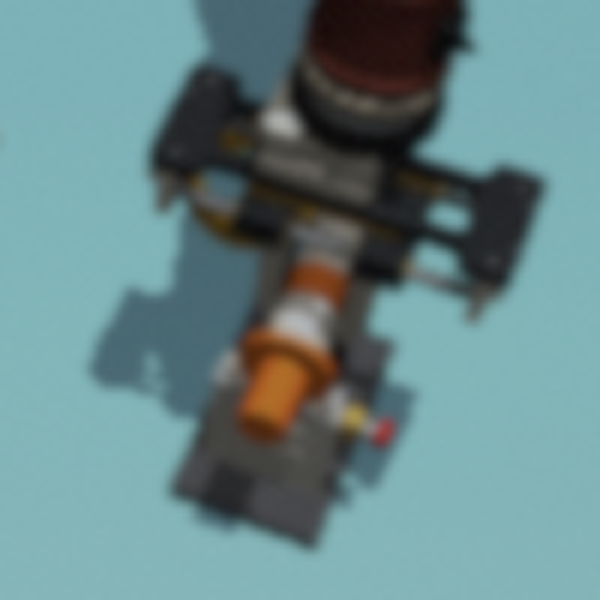

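Run:
```python
from h import *
o=np.array([189.6,69.6]);z=np.load('pics/w12.npz');p=z['p'];e=np.array([.9708,.2397]);n=np.array([-.2397,.9708])
f=lambda q,h:[((w[:2]-p[:2])@e).round(1).item() and (((w[:2]-p[:2])@e).round(1),((w[:2]-p[:2])@n).round(2)) for w in ray('wrist','w12',np.array(q)/2.1+o,h)]
print('base',f([(30,42),(249,42)],12));print('saddle',f([(55,124),(222,124)],75))
print('body sides',f([(70,165),(211.5,165)],126+13)); print('nozzle',f([(88,110),(193,110)],139))
```

```text
base [(np.float64(-84.2), np.float64(-44.7)), (np.float64(-84.4), np.float64(43.78))]
saddle [(np.float64(-57.9), np.float64(-27.55)), (np.float64(-58.0), np.float64(26.53))]
body sides [(np.float64(-54.9), np.float64(-15.98)), (np.float64(-55.0), np.float64(16.73))]
nozzle [(np.float64(-67.3), np.float64(-11.52)), (np.float64(-67.4), np.float64(12.14))]
```

```bash
python3 -m handwheel '[[[0,0,0,0,-0.5,4,20],[0,0,0,0,-0.9,10,20],[0,0,0,0,-0.9,16,20],[0,0,0,0,-0.9,22,20],[0,0,0,0,-0.9,26,20],[0,0,0,0,-0.9,28,20],[0,0,0,0,-0.9,30,20],[0,0,0,0,-0.9,30,20],[0,0,0,0,-0.9,30,20],[0,0,0,0,-0.9,30,20]]]' 60
python3 -c "
from h import *
s=observe();print(s['ee_pos'],np.degrees(s['tool_rot']),s['dq'].round(3),s['ft_force'],s['torque'])
"
```

```text
clock: 15.32
ee_pos: [501.6, 228.1, 95.8]
tool_rot: [3.142, 0.047, -2.898]
ft_force: [-0.3, -0.3, -2.8]
grip_width: 32.2
[501.63876583 228.1436547   95.84293049] [ 179.99484625    2.71991838 -166.05889871] [ 0.    -0.003 -0.001  0.001 -0.002 -0.001 -0.   ] [-0.27364563 -0.32819353 -2.81376416] [0.02237996 0.12118121 0.01100366]
```

```bash
python3 -m handwheel '[[[0,0,0,0.1,0,2,20],[0,0,0,0.2,0,4,20],[0,0,0,0.4,0,7,20],[0,0,0,0.6,0,10,20],[0,0,0,0.8,0,13,20],[0,0,0,1,0,16,20],[0,0,0,1.1,0,18,20],[0,0,0,1.2,0,20,20],[0,0,0,1.2,0,20,20],[0,0,0,1.2,0,20,20]]]' 60
python3 -c "
from h import *
s=observe();print(s['ee_pos'],np.degrees(s['tool_rot']),s['dq'].round(3),s['ft_force'],s['torque'])
snap('wrist','w13');print(tilt('w13'))"
```

```text
clock: 16.15
ee_pos: [501.7, 226.5, 74.8]
tool_rot: [-3.14, 0.047, -2.9]
ft_force: [2.8, -4.8, -2.9]
grip_width: 32.1
[501.70615372 226.4914107   74.78750766] [-179.8982987     2.67173513 -166.16065703] [-0.001  0.002 -0.    -0.    -0.     0.002 -0.001] [ 2.79588905 -4.84296862 -2.88958162] [-0.97012948 -0.5524837  -0.20273124]
(np.float64(0.0005623244255562427), np.float64(29.69289770794737), array([501.70615372, 226.4914107 ,  74.78750766]))
```

```bash
python3 -m handwheel '[[[0,0,0,0.1,0,2,20],[0,0,0,0.2,0,4,20],[0,0,0,0.3,0,6,20],[0,0,0,0.4,0,8,20],[0,0,0,0.5,0,10,20],[0,0,0,0.6,0,12,20],[0,0,0,0.6,0,12.5,20],[0,0,0,0.6,0,12.5,20],[0,0,0,0.6,0,12.5,20],[0,0,0,0.6,0,12.5,20]]]' 60
python3 -c "
from h import *
s=observe();print(s['ee_pos'],np.degrees(s['tool_rot']),s['dq'].round(3),s['ft_force'],s['torque'])
snap('wrist','w14');print(tilt('w14'));snap('scene','s14');crop('s14',260,140,360,240,6,'c23')"
```

```text
clock: 17.03
ee_pos: [500.7, 228.9, 63.0]
tool_rot: [3.141, 0.047, -2.897]
ft_force: [-0.4, -0.6, -1.8]
grip_width: 31.9
[500.72537688 228.93236286  62.98720302] [ 179.9421078     2.6810543  -165.99743059] [-0.001  0.002  0.004 -0.007 -0.001 -0.009 -0.   ] [-0.42161655 -0.6489423  -1.79053457] [-0.04713997  0.09976875 -0.00667815]
(np.float64(0.19394923414246829), np.float64(29.687440895830274), array([500.72537688, 228.93236286,  62.98720302]))
```

View pics/w14.png

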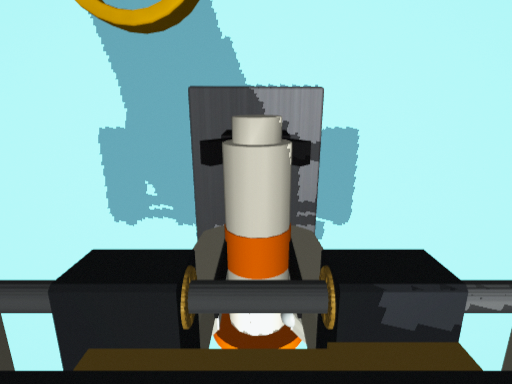

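View pics/c23.png

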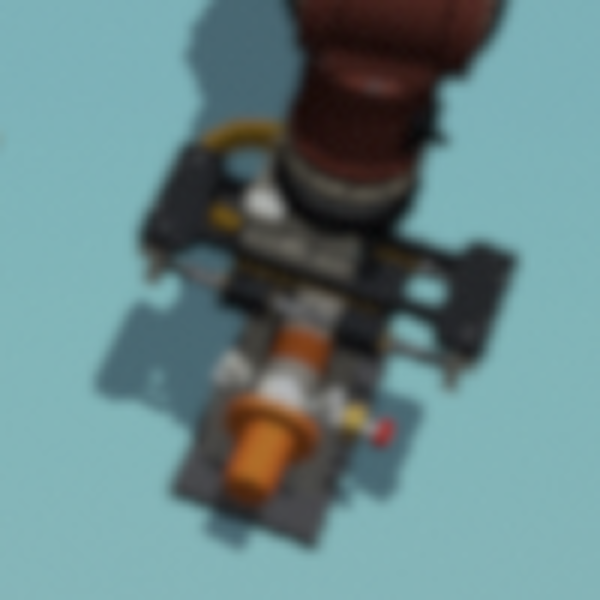

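```bash
python3 -m handwheel '[[[0,0,0,0.5,0,0.5,20],[0,0,0,1,0,0.5,20],[0,0,0,1.5,0,0.6,20],[0,0,0,2,0,0.6,20],[0,0,0,2.5,0,0.7,20],[0,0,0,3,0,0.8,20],[0,0,0,3,0,0.8,20],[0,0,0,3,0,0.8,20],[0,0,0,3,0,0.8,20],[0,0,0,3,0,0.8,20]]]' 60
python3 -c "
from h import *
s=observe();print(s['ee_pos'],np.degrees(s['tool_rot']),s['dq'].round(3),s['ft_force'],s['torque'])"
```

```text
clock: 17.97
ee_pos: [498.3, 227.3, 62.1]
tool_rot: [3.142, 0.047, -2.898]
ft_force: [-1.2, -0.2, -1.9]
grip_width: 31.8
[498.33070286 227.29227799  62.1432432 ] [ 179.99957618    2.69277899 -166.06378695] [-0.    -0.001 -0.    -0.     0.    -0.002 -0.001] [-1.18228684 -0.18120172 -1.91331716] [ 0.0253911   0.11283242 -0.00173522]
```

```bash
python3 -m handwheel '[[[0,0,0,0.4,0,0.2,20],[0,0,0,0.8,0,0.3,20],[0,0,0,1.2,0,0.4,20],[0,0,0,1.6,0,0.5,20],[0,0,0,2,0,0.5,20],[0,0,0,2,0,0.5,20],[0,0,0,2,0,0.5,20],[0,0,0,2,0,0.5,20],[0,0,0,2,0,0.5,20],[0,0,0,2,0,0.5,20]]]' 60
python3 -c "
from h import *
s=observe();print(s['ee_pos'],s['dq'].round(3),s['ft_force'],s['torque'])
snap('wrist','w15');print(tilt('w15'))"
```

```text
clock: 18.8
ee_pos: [496.8, 226.7, 61.7]
tool_rot: [-3.142, 0.048, -2.899]
ft_force: [0.9, -0.4, -1.6]
grip_width: 31.8
[496.78865647 226.7399744   61.70585787] [ 0.    -0.001 -0.001  0.    -0.     0.    -0.001] [ 0.93245384 -0.43576947 -1.56603147] [-0.10327848 -0.20735726 -0.03328396]
(np.float64(0.3329344791254349), np.float64(29.68831115600023), array([496.78865647, 226.7399744 ,  61.70585787]))
```

```bash
python3 -m handwheel '[[[0,0,0,0.3,0,0,20],[0,0,0,0.6,0,0.2,20],[0,0,0,0.9,0,0.3,20],[0,0,0,1.2,0,0.4,20],[0,0,0,1.5,0,0.5,20],[0,0,0,1.5,0,0.5,20],[0,0,0,1.5,0,0.5,20],[0,0,0,1.5,0,0.5,20],[0,0,0,1.5,0,0.5,20],[0,0,0,1.5,0,0.5,20]]]' 60
python3 -c "
from h import *
s=observe();print(s['ee_pos'],s['dq'].round(3),s['ft_force'],s['torque'])
snap('wrist','w16');print(tilt('w16'))
crop('w16',180,220,340,355,4.7,'c24')"
```

```text
clock: 19.68
ee_pos: [496.3, 226.8, 61.5]
tool_rot: [3.141, 0.05, -2.899]
ft_force: [5.3, -0.4, 3.9]
grip_width: 31.8
[496.30171501 226.78424123  61.53080225] [ 0.     0.001 -0.001 -0.     0.001 -0.    -0.   ] [ 5.32691103 -0.42026977  3.85861124] [ 0.01650373 -1.14295917 -0.15507458]
(np.float64(0.4729167282858219), np.float64(29.729599488427084), array([496.30171501, 226.78424123,  61.53080225]))
```

View pics/c24.png

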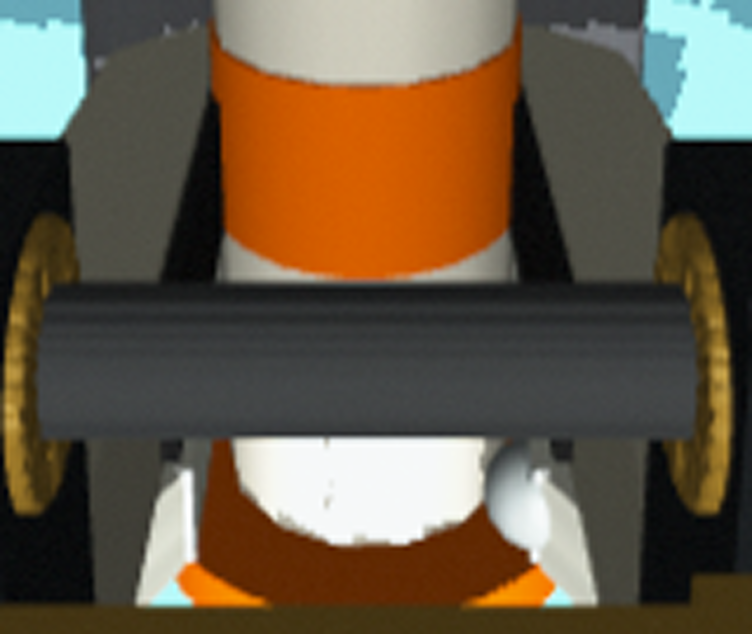

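```bash
python3 -m handwheel '[[[0,0,0,0.3,0,0.1,20],[0,0,0,0.6,0,0.3,20],[0,0,0,0.9,0,0.5,20],[0,0,0,1.2,0,0.5,20],[0,0,0,1.2,0,0.5,20],[0,0,0,1.2,0,0.5,20],[0,0,0,1.2,0,0.5,20],[0,0,0,1.2,0,0.5,20],[0,0,0,1.2,0,0.5,20],[0,0,0,1.2,0,0.5,20]]]' 60
python3 -c "
from h import *
s=observe();print(s['ee_pos'],s['dq'].round(3),s['ft_force'],s['torque'])"
```

```text
clock: 20.57
ee_pos: [496.3, 226.7, 61.5]
tool_rot: [3.141, 0.052, -2.899]
ft_force: [5.9, -0.2, 5.7]
grip_width: 31.7
[496.28382689 226.74588568  61.49430347] [ 0.001  0.001 -0.002  0.002 -0.001 -0.001 -0.001] [ 5.90239172 -0.24894069  5.6981834 ] [ 0.05774969 -1.30853413 -0.17479891]
```

```bash
python3 -m handwheel '[[[0,0,0,0,0,0,32],[0,0,0,0,0,0,36],[0,0,0,0,0,0,45],[0,0,0,0,0,0,60],[0,0,0,0,0,0,70],[0,0,0,0,0,0,70],[0,0,0,0,0,0,70],[0,0,0,0,0,0,70],[0,0,0,0,0,-10,70],[0,0,0,0,0,-30,70]]]' 60
python3 -c "
from h import *
s=observe();print(s['ee_pos'],s['ft_force'],s['torque'])
snap('wrist','w17')"
```

```text
clock: 21.4
ee_pos: [490.8, 225.1, 89.2]
tool_rot: [-3.14, 0.042, -2.898]
ft_force: [0.1, 0.3, -0.6]
grip_width: 69.7
[490.77190038 225.06087778  89.18310775] [ 0.1400066   0.28923999 -0.63160699] [ 0.01066203  0.03221719 -0.00048751]
```

View pics/w17.png

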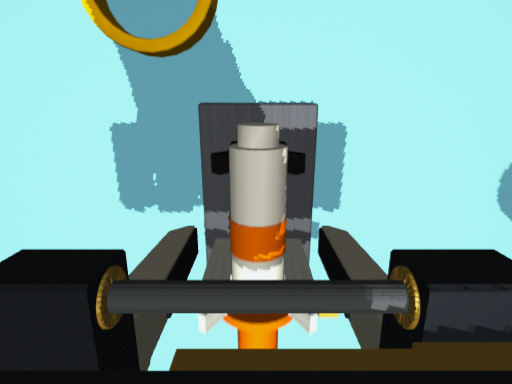

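Lift up and ahead, so the wrist camera looks at the holder from above.

```bash
python3 -m handwheel '[[[0,0,0,0,0,-35,75],[0,0,0,0,0,-70,85],[0,0,0,0,0,-105,93],[0,0,0,-5,0,-130,93],[0,0.047,0,-30,0,-145,93],[0,0.047,0,-50,0,-150,93],[0,0.047,0,-60,0,-150,93],[0,0.047,0,-60,0,-150,93],[0,0.047,0,-60,0,-150,93],[0,0.047,0,-60,0,-150,93]]]'
python3 -c "
from h import *
s=observe();print(s['ee_pos'],np.degrees(s['tool_rot']),s['dq'].round(3))
snap('wrist','w18');snap('scene','s18');snap('top','t18')
crop('s18',200,100,380,240,4.4,'c25');crop('w18',180,60,340,290,2.6,'c26')"
```

```text
clock: 22.28
ee_pos: [542.5, 238.3, 242.7]
tool_rot: [-3.141, -0.002, -2.898]
ft_force: [0.2, 0.5, 0.2]
grip_width: 93.0
[542.51150435 238.25965663 242.66413095] [-1.79991466e+02 -1.15596060e-01 -1.66047474e+02] [-0.002 -0.004 -0.     0.007  0.    -0.003  0.002]
```

View pics/w18.png

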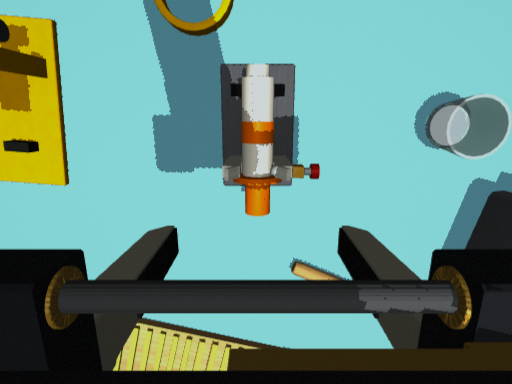

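View pics/c26.png

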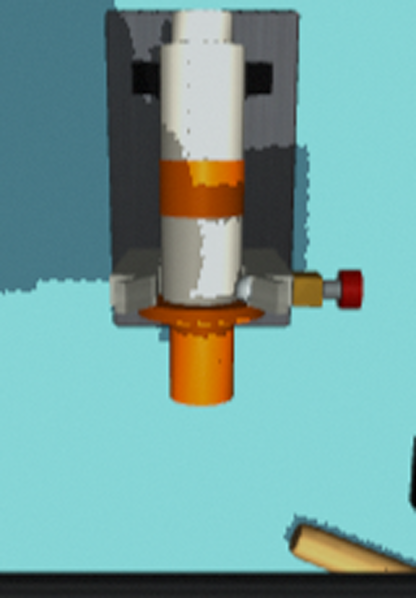

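View pics/c25.png

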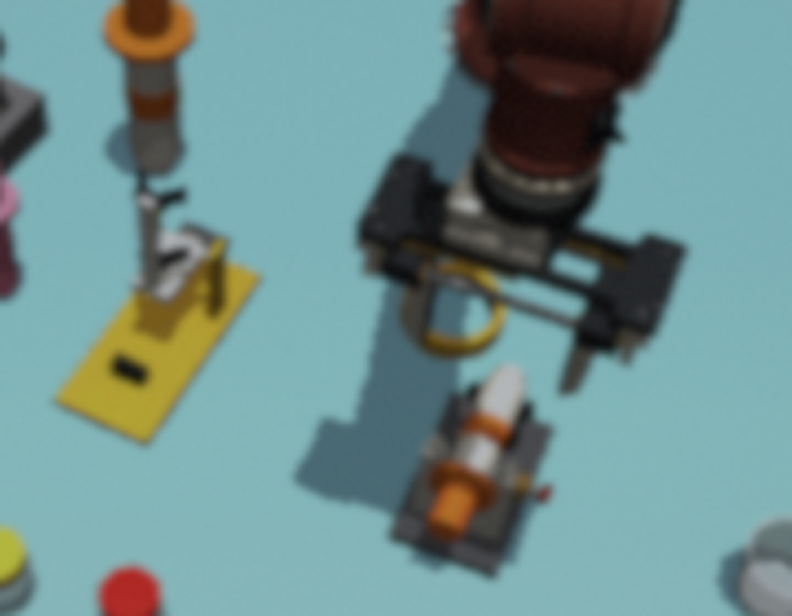

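Run:
```python
from h import *
print(tilt('w18',(80,118),(146,172),(252,264)))
O=np.array([495.7,227.3]);e=np.array([.9708,.2397]);n=np.array([-.2397,.9708])
im,P=cloud('wrist','w18')
for v in (66,72,80,100,130,160,172,176,178,180,182,184,190,200): d=P[v,258];q=d[:2]-O;print(v,(q@e).round(1),(q@n).round(1),d[2].round(1),im[v,258])
crop('w18',215,155,330,220,6.5,'c27')
print('plate L/R rows', [(v,((P[v,u,:2]-O)@e).round(1),P[v,u,2].round(0)) for u in (228,290) for v in range(164,190,2)])
```

```text
(np.float64(0.03956370829122466), np.float64(-152.06336637149883), array([542.51150435, 238.25965663, 242.66413095]))
66 -66.8 0.5 87.1 [205 211 212]
72 -61.5 0.6 85.7 [205 212 212]
80 -53.6 0.6 90.4 [205 212 212]
100 -35.0 0.6 90.5 [205 211 211]
130 -6.1 0.7 91.8 [192 125  18]
160 24.4 0.8 91.1 [202 208 206]
172 37.0 0.8 90.6 [207 213 213]
176 41.3 0.8 90.5 [142 141 129]
178 42.0 0.8 97.8 [67 27  4]
180 43.4 0.8 101.1 [165  71   0]
182 45.4 0.8 101.5 [166  70   0]
184 47.5 0.8 101.2 [184 107   8]
190 56.8 0.9 89.4 [192 121   6]
200 68.0 0.9 88.9 [209 143  10]
plate L/R rows [(164, np.float64(29.1), np.float64(88.0)), (166, np.float64(30.1), np.float64(94.0)), (168, np.float64(29.6), np.float64(110.0)), (170, np.float64(31.4), np.float64(110.0)), (172, np.float64(33.5), np.float64(110.0)), (174, np.float64(35.5), np.float64(110.0)), (176, np.float64(37.7), np.float64(109.0)), (178, np.float64(39.5), np.float64(110.0)), (180, np.float64(62.7), np.float64(11.0)), (182, np.float64(65.5), np.float64(11.0)), (184, np.float64(68.1), np.float64(11.0)), (186, np.float64(73.3), np.float64(1.0)), (188, np.float64(76.0), np.float64(1.0)), (164, np.float64(29.4), np.float64(86.0)), (166, np.float64(30.1), np.float64(94.0)), (168, np.float64(29.7), np.float64(108.0)), (170, np.float64(31.9), np.float64(107.0)), (172, np.float64(33.7), np.float64(108.0)), (174, np.float64(35.9), np.float64(107.0)), (176, np.float64(37.8), np.float64(108.0)), (178, np.float64(39.7), np.float64(108.0)), (180, np.float64(62.5), np.float64(12.0)), (182, np.float64(65.1), np.float64(12.0)), (184, np.float64(67.8), np.float64(12.0)), (186, np.float64(73.3), np.float64(-0.0)), (188, np.float64(75.7), np.float64(2.0))]
```

View pics/c27.png

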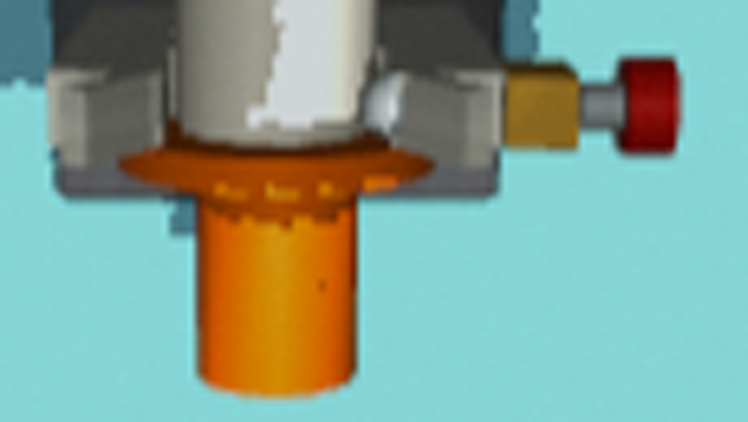

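View pics/t18.png

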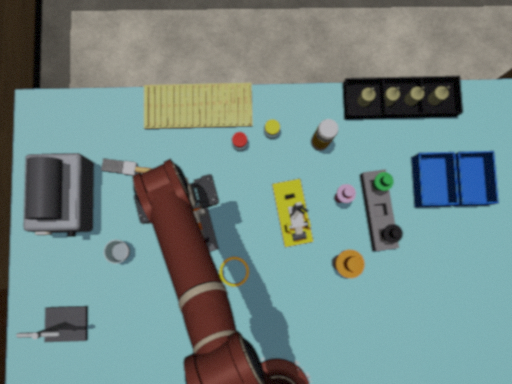

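The other items sit at the same pixels as at the start: green cartridge (383,181), black (392,233), pink (346,194), large orange (350,264). The orange socket is empty and the robot is touching nothing, so I'm handing in.

```bash
python3 -c "
from h import *
s=observe();print(s['clock'],s['ft_force']);print(job.job_done())"
```

```text
22.4333 [-1.06781135  1.13328761 -0.31311036]
the job is handed in; nothing more can be done
None
```

The orange-capped cartridge is seated in the slotted holder with the spring catch over it, and I handed the job in at 22.4 s of the 53 s. I took it from the rack's middle socket, stood it on the cradle foot and let go. It tipped the cradle and lay down. I then re-gripped it, pressed it past the catch, drew the flange back until the plate stopped it (about 6 N), and released it.

My last checks:
- **Seating:** the cartridge lies level (0.04° tilt), and its flange face measures 42.0 mm in the holder frame, where 42 is the target.
- **Catch:** the steel ball shows beside and above the body in the wrist picture. I judged the catch closed from that and from the side force dropping away; I did not measure the joint.
- **Surroundings:** the trough is back upright. In the top picture, the spares, the look-alikes and the bystanders I could see are where they started; the arm hid part of the brush. The gripper is clear and touching nothing.

- **Disagreements:**
  - The cartridge lay about 4° cap-down in the tipped trough rather than level, so I pitched the tool 2.7° before inserting it.
  - The top and wrist cameras put the fixtures 2–4 mm apart, and I used the wrist values.
  - The seated body's top measured about 1 mm under the nominal 92 mm, within the calibration error.

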